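Lay out the engraving bench

ROBOT

A 6-joint arm with a two-finger parallel gripper is mounted at the origin on the work surface. World frame = base frame: x ahead of the robot, y to its left, z up, the work surface at z = 0. Lengths are in m, angles in rad, forces in N, time in s.
With the tool pointing down it reaches from about 0.35 to 0.95 m from the base axis. Payload 17.4 kg.
Tool frame: the origin (TCP) lies midway between the tips of the shut fingers; the grasp point (between the pads) lies 19 mm behind it (ctrl.grasp_offset is the distance from the TCP to the grasp point, in m); z points along the fingers, x is the direction in which the jaws open and shut, and the axes are right-handed (so a half turn about z gives the same grasp; the last joint's range is limited). The gripper opens to 93 mm and grips with 3 to 60 N. Pads are 15 mm wide; open, the fingers measure 128 mm over their backs; the gripper's body (75 mm by 188 mm) begins 65 mm behind the grasp point.
Start: joints at [1.274, 0.116, 1.442, -0, 1.584, -0.038], TCP at [0.173, 0.653, 0.219] pointing down, gripper open.
Joint ranges: [-2.83, 2.83], [-0.83, 2.19], [0.07, 2.5], [-1.14, 4.28], [0.01, 3], [-2.97, 2.97]. Speed limits (rad/s): [1.89, 1.89, 2.22, 3.14, 3.14, 3.14].

INTERFACE

Orientations are given as [roll, pitch, yaw] about the fixed x, y, z axes, in that order (R = Rz(yaw) Ry(pitch) Rx(roll)).
In Python, from rig import ctrl, vision, hand_in, nets gives the robot as it stands.
- The arm moves only by the shell command python3 -m pendant 'ROWS'. ROWS is JSON, a list of rows, each a list of 3 entries, a list of its own where there are three numbers: the shift along the tool's x, y, z in m, then the turn, a rotation vector about the tool's x, y, z in degrees, then the opening in per cent of the stroke, from 0 (shut) to 100 (fully open). A call has 1 to 10 rows; each row is the pose to reach, as a shift and turn from the pose commanded when the call began, along the tool's axes at that moment; what a row does not reach only later rows make up. A row lasts 1/12 s, in which the tool goes at most 41.7 mm and 7.16 degrees, less where a joint would pass 70% of its speed; a pose out of reach is approached as far as the arm can. A call with a gripper value outside its range is refused whole. The fingers move at their own pace and stop on an object; the grip force is fixed at half the most. Time passes only in rows, so rows that repeat a pose let the fingers close. It gives the time, the measured TCP pose, the force and the opening at its end, in the units of the state.
- ctrl.get_state(): the state, without advancing time (a new reading comes with each control period).
- vision.camera(name): name is "scene" or "top" or "wrist"; returns a dict with "img" (420x560x3 uint8, red, green, blue), "fx", "fy", "cx", "cy" (pixels), "k1" (the pictures are not rectified: a ray, as slopes to the right and down, at radius r is drawn at 1 + k1 r^2 times it, then the intrinsics apply), "world_from_camera" (4x4, takes a point from camera to world coordinates). Camera axes: x right, y down, z forward; pixel columns grow to the right and rows downward; lengths in m; the calibration is good to about 2 mm. A picture is of the moment at which its call begins. There is no depth.
- hand_in(): hands the job in, once; it reports no verdict.
Trained networks look in a picture, given as the dict that the camera call returned (one of the last four; its "shot" number tells which), for a name from the list of things; names that differ only in an ending like _2 or _b are one class to them, and where a whole thing is asked for, a point or a joint stands for the part that bears it (a point fixed in the world has none). Each returns a list of dicts, best first, with "p" (0 to 1); they miss things now and then, are a little off and sometimes report something else, mostly with a low value. They report only what shows in the picture. A call takes as long as a camera call. They do not tell look-alikes from the thing itself.
- nets.regions_of(thing, picture): "mask" (420x560 bool, what is visible of it) and "bbox" ([left, top, right, bottom] in pixels, round what is visible of it).
- nets.place_of(thing, picture): "centre" ([column, row] in pixels: a listed point, or the origin of a listed thing).
The state is a dict: "time": time; "joints": joint angles; "qvel": joint speeds; "joint_torque": joint torques, N m; "tcp_pos": TCP position; "orientation": TCP orientation; "force": force on the tool from outside, world axes, zero at the start; "moment": the same for the moment, N m; "grip_width": finger opening in m.
Only numpy, scipy, OpenCV 4.12 (cv2) and the standard library are available. Lean on these libraries where they do the work, as an engineer would, in place of code of your own. Each camera call takes 0.05 s, during which the arm holds its last target.

TASK

Lay out the bench for the next engraving job: put the copper practice plate flat in the middle of the blue leather pad, copper side up, with its long sides parallel to the pad's brass strip, and set the rose quartz cabochon on top of the middle of the plate. Lay the scriber on the bench behind the pad, on the brass-strip side, parallel to the strip and centred on it, with its axis 3 cm beyond the pad's edge, and lay the bronze signet ring flat on the middle of the vise's jaws. Leave the green cabochon and the tweezer holder where they are.

Things in the scene. Friction and masses are not known exactly. Their poses are not given: they have to be found in the camera images.
- plate: copper practice plate bonded to a dark wood backing block, 60 x 40 mm and 12 mm thick in all (the top 3 mm is copper), lying copper side up, about 90 g, loose. Origin: centre of the underside; x along its 60 mm length, y along its 40 mm width, z up.
- rose: pink rose quartz cabochon, round, 28 mm across, 14 mm high: flat underside, straight sides to 7 mm, then domed; about 15 g, loose. Origin: centre of the underside, z up through the dome.
- scriber: scriber lying on the bench, loose, 130 mm long, about 30 g: black ebony handle 95 mm long with a square 13 x 13 mm section, brass ferrule, thin steel point. Origin: at half of the whole length (still on the handle, 30 mm behind its ferrule; grip there), on the underside; x along its length towards the steel point, z up. Which way the point faces does not matter.
- ring: bronze signet ring lying flat, loose, about 20 g: band 26 mm outside and 21 mm inside diameter, 9 mm high, with a flat signet face on one side standing 15 mm out from the ring's centre. Origin: centre of the band at the underside; x towards the signet face, z up. It can be gripped over the outside of the band, across y (26 mm).
- pad: fixed blue leather pad on the bench, 100 x 130 mm, 3 mm thick, with a 10 mm wide yellow brass strip inlaid along one 130 mm edge, 8 mm in from it: that edge is its back. Origin: centre of the underside; x towards the edge with the strip (edge 50 mm from the origin), y along the strip, z up.
- vise: fixed steel engraving ball vise, 104 mm across the base, closed steel jaws on top: the flat jaw top is 59 x 58 mm, 102 mm above the bench, with a 3 mm seam across the middle. Origin: centre of the base underside on the bench; the middle of the jaw top is straight above it.
- jade: bystander: dark green cabochon, same shape and size as the pink one, loose. To be left alone. Origin: centre of the underside.
- clip: bystander: loose wooden holder 50 x 70 mm, 38 mm high in all, with a steel spring clip in which nickel tweezers 120 mm long lie along its y axis. To be left alone. Origin: centre of the underside.
Not all that is in view belongs to the job. What is shaped like the rose but purple or red is not meant.

How it is judged:
By the outcome, as a careful person would: the job done as asked, in the order asked, and still so for the second after the job is handed in, with the robot touching nothing.
It also fails if it takes over 109 s, if anything falls off the work surface, if the arm or the gripper's body presses on something with over 40 N, if the wrist force passes 120 N, or if a joint passes its speed limit or range.

## Working session

There is one attempt and no reset: what is moved stays moved. The work goes in short steps, Python scripts to look and compute and a shell command to move; the robot and the scene stay as the last step left them, time stands still between calls to the robot, and variables do not carry over. Pictures are saved under pics/ and viewed, and the job is handed in when it is done.

```bash
ls; mkdir -p pics; python3 - <<'E'
from rig import ctrl, vision, nets
import cv2
s=ctrl.get_state(); print(s); print(ctrl.grasp_offset)
for n in ["scene","top","wrist"]:
    c=vision.camera(n); cv2.imwrite(f"pics/{n}0.png",c["img"][:,:,::-1]); print(n,c["fx"],c["fy"],c["cx"],c["cy"],c["k1"],c["world_from_camera"].tolist() if hasattr(c["world_from_camera"],'tolist') else c["world_from_camera"],c["shot"])
E
```

```text
pics
{'time': 0.0, 'joints': array([ 1.27420357e+00,  1.16474402e-01,  1.44228162e+00,  1.11570123e-05,
        1.58399004e+00, -3.78032088e-02]), 'qvel': array([-0.00106193,  0.00020926, -0.00059101,  0.00178184,  0.00296717,
       -0.0008804 ]), 'joint_torque': array([-9.70420501e-05, -7.21251369e+01, -6.22615886e+01,  7.78462272e-02,
        2.37271388e-02, -1.65062006e-04]), 'tcp_pos': array([0.17268592, 0.65232059, 0.21790283]), 'orientation': array([-3.14153791e+00,  1.15216371e-03,  1.31200695e+00]), 'force': array([-0.95325267,  0.61332876,  0.75170167]), 'moment': array([-0.00119162, -0.02848048, -0.01311183]), 'grip_width': 0.09311409881915034}
0.0188
scene 455.10694974865527 455.10694974865527 279.66377379961517 205.53665547940363 0.015896850748853997 [[-0.43097198699890227, 0.7052401108664051, -0.5629383025228949, 1.1403305956676302], [0.9023009928645644, 0.3442485914040225, -0.25951074272940516, 0.29390869784142043], [0.010773332717369202, -0.6197816497295535, -0.7847003517016377, 0.8369800885967019], [0.0, 0.0, 0.0, 1.0]] 1
top 498.4728219843308 498.4728219843308 288.0229585239668 209.64903546115826 -0.13443637844532175 [[0.01706939084409111, -0.984463563926119, 0.17475733803790838, 0.35793315070202425], [-0.9998120613721385, -0.018412626507842453, -0.006067711255271306, 0.03478696234698792], [0.009191182242035812, -0.17462092224864356, -0.9845928375130639, 1.191667531741502], [0.0, 0.0, 0.0, 1.0]] 2
wrist 321.89390539703567 321.89390539703567 283.0236590782184 211.4222250407277 -0.039298171956422955 [[0.2556744585265598, 0.9363939732592015, 0.24040985441739626, 0.10551016964609436], [0.9667624812006886, -0.2474020545106411, -0.06451765933912712, 0.6705117108497292], [-0.0009360554664809279, 0.24891474497859098, -0.9685249472948047, 0.3834326924065127], [0.0, 0.0, 0.0, 1.0]] 3
```

View pics/scene0.png

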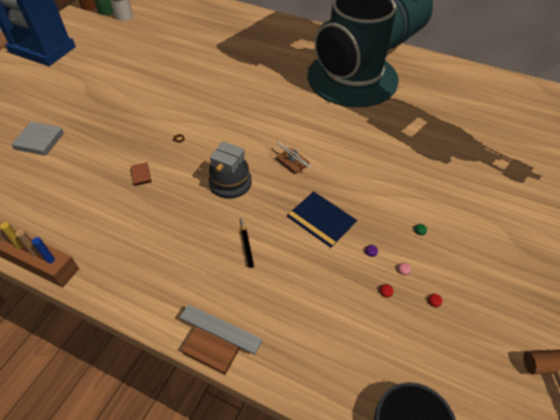

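View pics/top0.png

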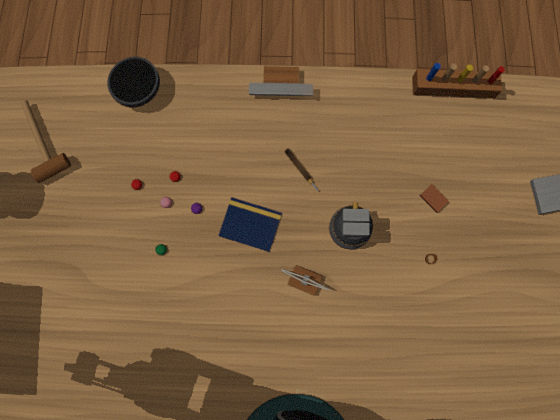

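View pics/wrist0.png

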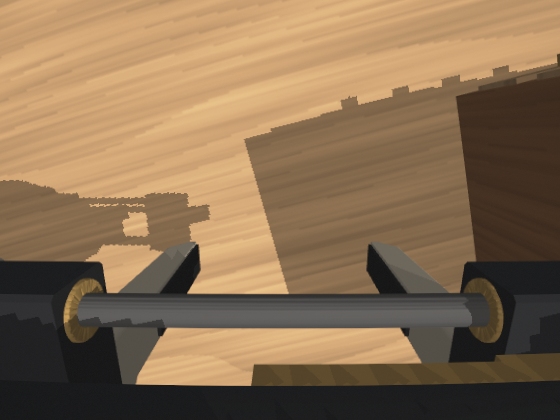

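```bash
cat > h.py <<'E'
from rig import ctrl, vision, nets
import numpy as np, cv2
from scipy.spatial.transform import Rotation as R
def K(c): return np.array([[c["fx"],0,c["cx"]],[0,c["fy"],c["cy"]],[0,0,1.]])
def D(c): return np.array([c["k1"],0,0,0,0.])
def plane(c,px,z):
    px=np.asarray(px,float).reshape(-1,1,2)
    n=cv2.undistortPoints(px,K(c),D(c)).reshape(-1,2)
    T=np.asarray(c["world_from_camera"]); d=np.c_[n,np.ones(len(n))]@T[:3,:3].T; o=T[:3,3]
    return o+d*((z-o[2])/d[:,2])[:,None]
def proj(c,P):
    T=np.linalg.inv(np.asarray(c["world_from_camera"])); r,_=cv2.Rodrigues(T[:3,:3])
    return cv2.projectPoints(np.asarray(P,float).reshape(-1,1,3),r,T[:3,3],K(c),D(c))[0].reshape(-1,2)
def shot(n,f): 
    c=vision.camera(n); cv2.imwrite(f"pics/{f}.png",c["img"][:,:,::-1]); return c
def toolshift(P,yaw=None,pre=None):
    """shift (tool axes, mm) + yaw delta options to bring TCP to P, from current measured state"""
    s=ctrl.get_state(); Rt=R.from_euler('xyz',s["orientation"])
    return (Rt.inv().apply(np.array(P)-s["tcp_pos"])*1000).round(1)
E
python3 - <<'E'
from h import *
c={n:shot(n,n+"1") for n in ["top","scene"]}
for t in ["plate","rose","scriber","ring","pad","vise","jade","clip"]:
    for n in c:
        z=0.102 if t=="x" else 0
        for r in nets.place_of(t,c[n])[:5]:
            print(t,n,round(r["p"],2),np.round(r["centre"],1),plane(c[n],r["centre"],z)[0].round(4))
E
```

```text
plate scene 0.83 [144.3 174.8] [ 0.5991 -0.3239 -0.    ]
rose top 0.68 [196.6 208.1] [0.5691 0.2502 0.    ]
rose top 0.48 [138.7 184.7] [0.6252 0.398  0.    ]
rose top 0.45 [165.6 201.4] [0.5844 0.3277 0.    ]
rose top 0.39 [174.1 175.3] [0.6504 0.3105 0.    ]
rose scene 0.65 [431.7 301.3] [0.6273 0.3981 0.    ]
rose scene 0.53 [373.1 252.1] [0.5672 0.2551 0.    ]
rose scene 0.43 [403.3 270.8] [0.5838 0.3271 0.    ]
rose scene 0.43 [387.1 293.5] [0.6499 0.3121 0.    ]
scriber top 0.64 [302.3 169.5] [ 0.6707 -0.006   0.    ]
scriber scene 0.7 [241.9 241.9] [ 0.6684 -0.0136  0.    ]
ring top 0.57 [429.4 256.5] [ 0.4605 -0.3172  0.    ]
ring scene 0.45 [182.5 136.2] [ 0.4415 -0.3155  0.    ]
pad top 0.59 [249.8 222.2] [0.5369 0.1193 0.    ]
pad scene 0.78 [320.8 218.9] [0.5337 0.1187 0.    ]
vise top 0.91 [351.  227.7] [ 0.5279 -0.1258  0.    ]
vise top 0.3 [432.6 200.4] [ 0.5993 -0.3295  0.    ]
vise scene 0.93 [228.9 184.4] [ 0.5349 -0.1219  0.    ]
vise scene 0.42 [178.4 137.1] [ 0.4492 -0.3233  0.    ]
jade top 0.39 [159.2 251.6] [0.4609 0.3362 0.    ]
jade scene 0.54 [419.9 230.1] [0.4649 0.3316 0.    ]
clip top 0.95 [305.4 278.6] [ 0.4038 -0.0167  0.    ]
clip top 0.52 [301.7 169.6] [ 0.6704 -0.0046  0.    ]
clip scene 0.92 [291.3 162.7] [ 0.4022 -0.016   0.    ]
```

```bash
python3 - <<'E'
from h import *
c={n:shot(n,n+"2") for n in ["top","scene"]}
a=cv2.resize(c["top"]["img"][160:270,120:290],None,fx=4,fy=4,interpolation=cv2.INTER_CUBIC)
cv2.imwrite("pics/crop_top.png",a[:,:,::-1])
a=cv2.resize(c["top"]["img"][180:300,270:450],None,fx=4,fy=4,interpolation=cv2.INTER_CUBIC)
cv2.imwrite("pics/crop_top2.png",a[:,:,::-1])
a=cv2.resize(c["scene"]["img"][180:310,280:460],None,fx=4,fy=4,interpolation=cv2.INTER_CUBIC)
cv2.imwrite("pics/crop_scene.png",a[:,:,::-1])
for t,z in [("pad",.003),("plate",.012),("scriber",.006)]:
  for n in c:
    for r in nets.regions_of(t,c[n])[:1]:
        m=r["mask"].astype(np.uint8); cs,_=cv2.findContours(m,0,1); cc=max(cs,key=cv2.contourArea).reshape(-1,2)
        P=plane(c[n],cc,z)[:,:2]*1000
        b=cv2.minAreaRect(P.astype(np.float32)); print(t,n,round(r["p"],2),r["bbox"],np.round(b[0],1),np.round(b[1],1),round(b[2],2))
E
```

```text
pad top 0.61 [222.6, 194.0, 280.1, 251.2] [532.6 116.7] [134.3 101.4] 73.48
pad scene 0.72 [286.1, 192.7, 356.2, 247.1] [532.3 118.5] [130.  101.5] 73.79
plate top 0.84 [418.0, 182.5, 448.3, 215.5] [ 603.7 -328.9] [60.3 43.9] 44.69
plate scene 0.85 [131.9, 162.8, 149.6, 185.2] [ 607.  -325.1] [73.3 41. ] 43.43
scriber top 0.66 [287.0, 150.6, 310.9, 182.5] [678.6   2. ] [107.1  15. ] 37.32
scriber scene 0.6 [238.8, 225.9, 254.1, 269.8] [675.3   1.8] [111.7  15.1] 38.22
```

View pics/crop_top.png

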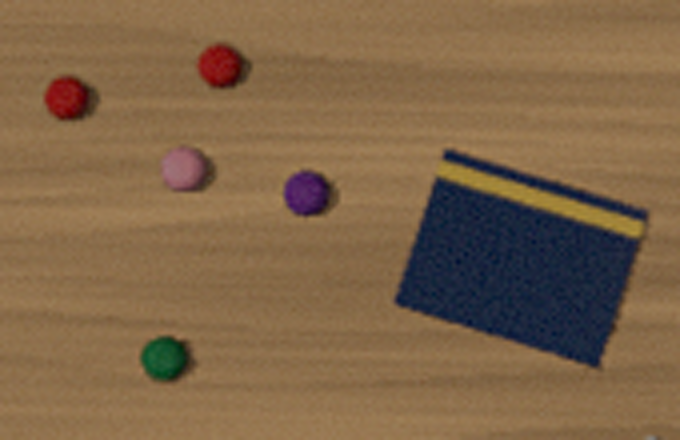

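View pics/crop_top2.png

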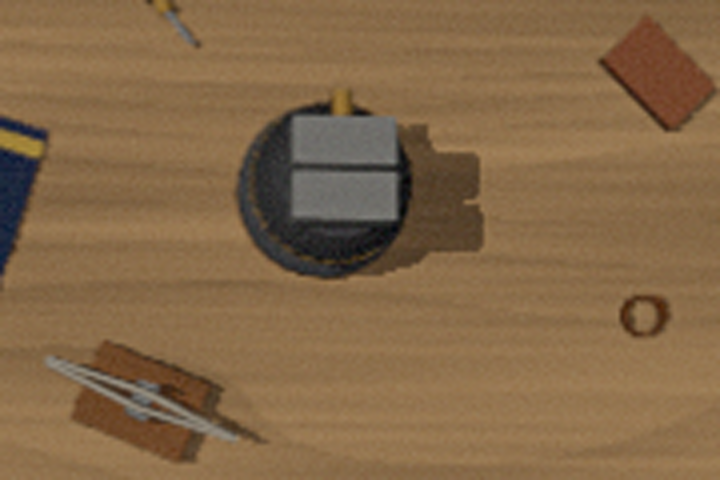

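View pics/crop_scene.png

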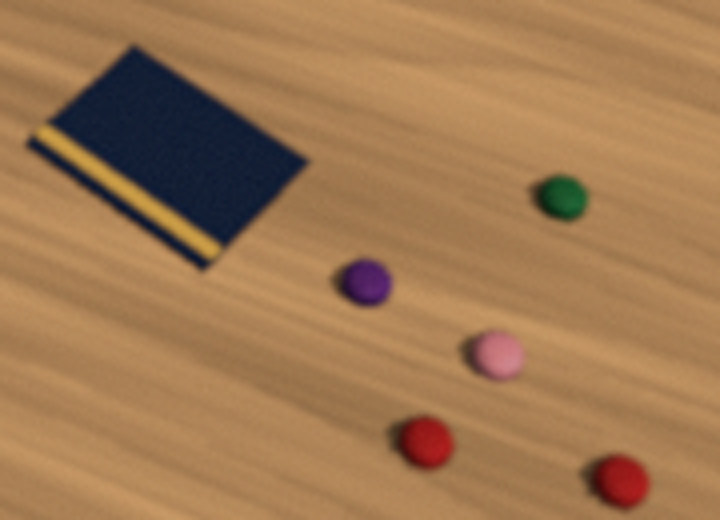

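```bash
cat >> h.py <<'E'
def plan(P,yaw):
    s=ctrl.get_state(); Rt=R.from_euler('xyz',s["orientation"])
    y=np.radians(yaw); cur=s["orientation"][2]
    y=cur+(y-cur+np.pi/2)%np.pi-np.pi/2
    Rg=R.from_euler('xyz',[np.pi,0,y])
    sh=Rt.inv().apply(np.array(P)-s["tcp_pos"]); rv=(Rt.inv()*Rg).as_rotvec(degrees=True)
    print("t",round(s["time"],2),"tcp",s["tcp_pos"].round(4),"yaw",np.degrees(cur).round(1),"w",s["grip_width"].round(4),"F",s["force"].round(1),"-> shift m",sh.round(4),"turn",rv.round(2),"endyaw",np.degrees(y).round(1),"j6~",np.degrees(np.arctan2(P[1],P[0])-y).round())
E
python3 -c "
from h import *
plan([.57,-.31,.2],-45.3)
"
```

```text
Traceback (most recent call last):
  File "h.py", line 26, in plan
    print("t",round(s["time"],2),"tcp",s["tcp_pos"].round(4),"yaw",np.degrees(cur).round(1),"w",s["grip_width"].round(4),"F",s["force"].round(1),"-> shift m",sh.round(4),"turn",rv.round(2),"endyaw",np.degrees(y).round(1),"j6~",np.degrees(np.arctan2(P[1],P[0])-y).round())
                                                                                                ^^^^^^^^^^^^^^^^^^^^^
AttributeError: 'float' object has no attribute 'round'
```

```bash
sed -i 's/s\["grip_width"\].round(4)/round(float(s["grip_width"]),4)/; s/y=cur+(y-cur+np.pi\/2)%np.pi-np.pi\/2/a=np.arctan2(P[1],P[0]); y=a+(y-a+np.pi\/2)%np.pi-np.pi\/2/' h.py
python3 -c "
from h import *
plan([.57,-.31,.2],-45.3)
"
```

```text
t 1.45 tcp [0.1728 0.6525 0.2187] yaw 75.2 w 0.0929 F [-1.   1.6 -0.4] -> shift m [-0.8288  0.6303  0.0187] turn [  0.     0.   120.47] endyaw -45.3 j6~ 17.0
```

```bash
python3 -c "
from h import *
plan([.50,.127,.25],-16.4)
c=vision.camera('wrist'); print(proj(c,[[.173,.653,0],[.173,.653,.2]]))
"
```

```text
t 1.45 tcp [0.1728 0.6525 0.2187] yaw 75.2 w 0.0929 F [-1.   1.6 -0.4] -> shift m [-0.4243  0.4508 -0.0313] turn [ 0.    0.   91.57] endyaw -16.4 j6~ 31.0
[[283.25279383 188.20364749]
 [283.50744702 247.10646315]]
```

```bash
python3 -m pendant '[[[-0.425,0.484,-0.03],[0,0,91.6],100],[[-0.425,0.484,-0.03],[0,0,91.6],100],[[-0.425,0.484,-0.03],[0,0,91.6],100],[[-0.425,0.484,-0.03],[0,0,91.6],100],[[-0.425,0.484,-0.03],[0,0,91.6],100],[[-0.425,0.484,-0.03],[0,0,91.6],100],[[-0.425,0.484,-0.03],[0,0,91.6],100],[[-0.425,0.484,-0.03],[0,0,91.6],100],[[-0.425,0.484,-0.03],[0,0,91.6],100],[[-0.425,0.484,-0.03],[0,0,91.6],100]]'
python3 -c "
from h import *
plan([.532,.1175,.25],-16.4)"
```

```text
time: 2.33
tcp_pos: [0.4054, 0.3052, 0.2384]
orientation: [-3.141, -0.001, 0.056]
force: [0.8, -0.1, -0.0]
grip_width: 0.0931
t 2.33 tcp [0.4054 0.3052 0.2384] yaw 3.2 w 0.0931 F [ 0.8 -0.1 -0. ] -> shift m [ 0.1159  0.1945 -0.0115] turn [-0.03 -0.03 19.61] endyaw -16.4 j6~ 29.0
```

```bash
python3 -m pendant '[[[0.106,0.18,-0.01],[0,0,19],100],[[0.106,0.18,-0.01],[0,0,19],100],[[0.106,0.18,-0.01],[0,0,19],100],[[0.106,0.18,-0.01],[0,0,19],100],[[0.106,0.18,-0.01],[0,0,19],100],[[0.106,0.18,-0.01],[0,0,19],100],[[0.106,0.18,-0.01],[0,0,19],100],[[0.106,0.18,-0.01],[0,0,19],100]]'
python3 - <<'E'
from h import *
c=shot("wrist","w_pad")
plan([.532,.1175,.25],-16.4)
for r in nets.regions_of("pad",c)[:1]:
        m=r["mask"].astype(np.uint8); cs,_=cv2.findContours(m,0,1); cc=max(cs,key=cv2.contourArea).reshape(-1,2)
        P=plane(c,cc,.003)[:,:2]*1000
        b=cv2.minAreaRect(P.astype(np.float32)); print(round(r["p"],2),r["bbox"],np.round(b[0],1),np.round(b[1],1),round(b[2],2))
        print(cv2.boxPoints(b).round(1))
E
```

```text
time: 3.0
tcp_pos: [0.5216, 0.1341, 0.248]
orientation: [-3.141, 0.0, -0.27]
force: [-0.1, 0.4, 0.3]
grip_width: 0.0929
t 3.05 tcp [0.5213 0.1346 0.248 ] yaw -15.4 w 0.0932 F [-0.   0.6 -0.5] -> shift m [ 0.0148  0.0137 -0.002 ] turn [-0.01  0.01  0.98] endyaw -16.4 j6~ 29.0
0.81 [254.2, 141.6, 337.3, 240.5] [529.7 118.2] [130.1  99.5] 73.82
[[463.8  69.6]
 [559.4  41.9]
 [595.6 166.8]
 [500.  194.5]]
```

View pics/w_pad.png

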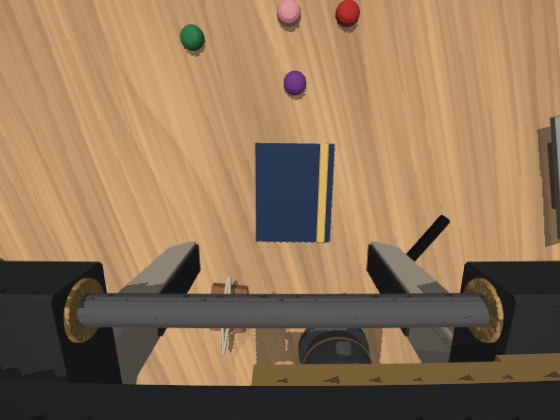

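```bash
python3 -c "
from h import *
plan([.604,-.328,.2],-45.3)"
```

```text
t 3.1 tcp [0.5212 0.1349 0.2481] yaw -15.4 w 0.0925 F [ 0.   0.2 -0.9] -> shift m [0.2025 0.4244 0.048 ] turn [-1.000e-02  0.000e+00  2.992e+01] endyaw -45.3 j6~ 17.0
```

```bash
python3 -m pendant '[[[0.2025,0.4245,0.048],[0,0,29.9],100],[[0.2025,0.4245,0.048],[0,0,29.9],100],[[0.2025,0.4245,0.048],[0,0,29.9],100],[[0.2025,0.4245,0.048],[0,0,29.9],100],[[0.2025,0.4245,0.048],[0,0,29.9],100],[[0.2025,0.4245,0.048],[0,0,29.9],100],[[0.2025,0.4245,0.048],[0,0,29.9],100],[[0.2025,0.4245,0.048],[0,0,29.9],100],[[0.2025,0.4245,0.048],[0,0,29.9],100],[[0.2025,0.4245,0.048],[0,0,29.9],100]]'
python3 -c "
from h import *
plan([.604,-.328,.2],-45.3)"
```

```text
time: 3.93
tcp_pos: [0.5946, -0.2747, 0.2058]
orientation: [-3.141, -0.0, -0.79]
force: [0.5, 0.5, -0.3]
grip_width: 0.0934
t 3.93 tcp [ 0.5946 -0.2747  0.2058] yaw -45.2 w 0.0934 F [ 0.5  0.5 -0.3] -> shift m [0.0445 0.0308 0.0058] turn [-0.02 -0.02  0.06] endyaw -45.3 j6~ 17.0
```

```bash
python3 -m pendant '[[[0.0445,0.031,0.006],[0,0,0],100],[[0.0445,0.031,0.006],[0,0,0],100],[[0.0445,0.031,0.006],[0,0,0],100],[[0.0445,0.031,0.006],[0,0,0],100]]'
cat >> h.py <<'E'
def rect(thing,c,z):
    for r in nets.regions_of(thing,c)[:1]:
        m=r["mask"].astype(np.uint8); cs,_=cv2.findContours(m,0,1); cc=max(cs,key=cv2.contourArea).reshape(-1,2)
        P=plane(c,cc,z)[:,:2]*1000
        b=cv2.minAreaRect(P.astype(np.float32)); print(thing,round(r["p"],2),r["bbox"],np.round(b[0],1),np.round(b[1],1),round(b[2],2))
        return b,m
E
python3 - <<'E'
from h import *
c=shot("wrist","w_plate")
plan([.604,-.328,.2],-45.3)
rect("plate",c,.012)
print(proj(c,[.604,-.328,.012]))
E
```

```text
time: 4.27
tcp_pos: [0.6037, -0.3267, 0.1994]
orientation: [-3.141, 0.001, -0.791]
force: [0.2, 0.7, 0.1]
grip_width: 0.0931
t 4.32 tcp [ 0.6037 -0.3261  0.1998] yaw -45.3 w 0.093 F [-0.3  0.8 -0.1] -> shift m [ 0.0015  0.0011 -0.0002] turn [-0.01  0.02  0.02] endyaw -45.3 j6~ 17.0
plate 0.65 [270.1, 167.5, 306.7, 222.8] [ 602.4 -331.2] [61.9 40.3] 44.03
[[285.02093131 192.60374552]]
```

View pics/w_plate.png

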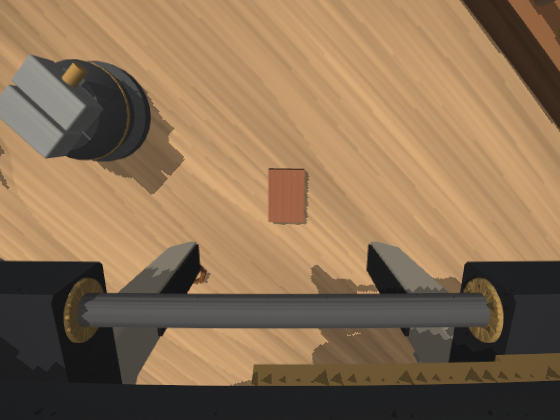

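```bash
python3 -c "
from h import *
plan([.604,-.330,.004],-45.6)"
```

```text
t 4.37 tcp [ 0.6038 -0.3259  0.2002] yaw -45.2 w 0.0928 F [ 0.5  0.7 -0.6] -> shift m [0.003  0.0028 0.1962] turn [-0.02 -0.02  0.35] endyaw -45.6 j6~ 17.0
```

```bash
python3 -m pendant '[[[0.003,0.003,0.04],[0,0,0.3],65],[[0.003,0.003,0.08],[0,0,0.3],65],[[0.003,0.003,0.12],[0,0,0.3],65],[[0.003,0.003,0.15],[0,0,0.3],65],[[0.003,0.003,0.175],[0,0,0.3],65],[[0.003,0.003,0.19],[0,0,0.3],65],[[0.003,0.003,0.196],[0,0,0.3],65],[[0.003,0.003,0.196],[0,0,0.3],65],[[0.003,0.003,0.196],[0,0,0.3],65]]'
python3 - <<'E'
from h import *
c=shot("wrist","w_plate2"); plan([.604,-.330,.004],-45.6)
E
```

```text
time: 5.12
tcp_pos: [0.6041, -0.3318, 0.0055]
orientation: [-3.141, -0.002, -0.796]
force: [-1.2, -0.8, 0.4]
grip_width: 0.0605
t 5.17 tcp [ 0.6043 -0.3321  0.0059] yaw -45.6 w 0.0604 F [ 0.6 -0.7 -0.1] -> shift m [-0.0017 -0.0012  0.0019] turn [-0.04 -0.14 -0.02] endyaw -45.6 j6~ 17.0
```

View pics/w_plate2.png

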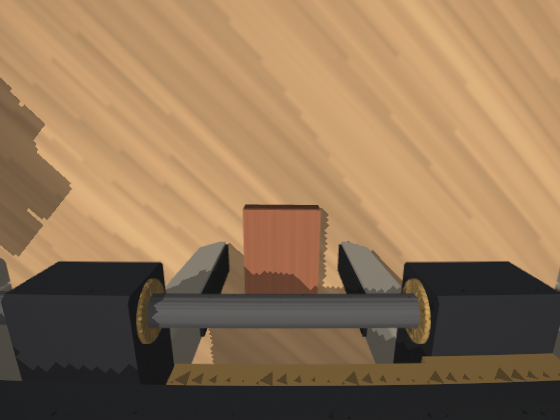

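```bash
python3 - <<'E'
from h import *
c=vision.camera("wrist"); s=ctrl.get_state(); Rt=R.from_euler('xyz',s["orientation"])
for y in (-.03,-.026):
    P=s["tcp_pos"]+Rt.apply([[-.02,y,0],[.02,y,0]]); P[:,2]=.012; print(proj(c,P).round(1))
E
```

```text
[[245.6 207. ]
 [324.  207. ]]
[[245.8 214.6]
 [323.8 214.6]]
```

```bash
python3 -m pendant '[[[0,0,0.001],[0,0,0],0],[[0,0,0.001],[0,0,0],0],[[0,0,0.001],[0,0,0],0],[[0,0,0.001],[0,0,0],0],[[0,0,0.001],[0,0,0],0],[[0,0,0.001],[0,0,0],0]]'; python3 -m pendant '[[[0,0,-0.01],[0,0,0],0],[[0,0,-0.04],[0,0,0],0],[[0,0,-0.08],[0,0,0],0],[[0,0,-0.12],[0,0,0],0],[[0,0,-0.16],[0,0,0],0]]'
python3 - <<'E'
from h import *
c=shot("wrist","w_plate3"); plan([.5315,.118,.165],-16.3)
E
```

```text
time: 5.72
tcp_pos: [0.6034, -0.332, 0.0031]
orientation: [-3.142, -0.0, -0.797]
force: [-0.6, -0.1, 3.6]
grip_width: 0.0392
time: 6.13
tcp_pos: [0.6029, -0.3317, 0.165]
orientation: [3.141, 0.0, -0.797]
force: [0.6, -0.3, -1.6]
grip_width: 0.0399
t 6.18 tcp [ 0.605  -0.3329  0.1748] yaw -45.6 w 0.0397 F [0.5 0.7 7.4] -> shift m [-0.3739 -0.2626  0.0069] turn [ -0.    -0.57 -29.35] endyaw -16.3 j6~ 29.0
```

View pics/w_plate3.png

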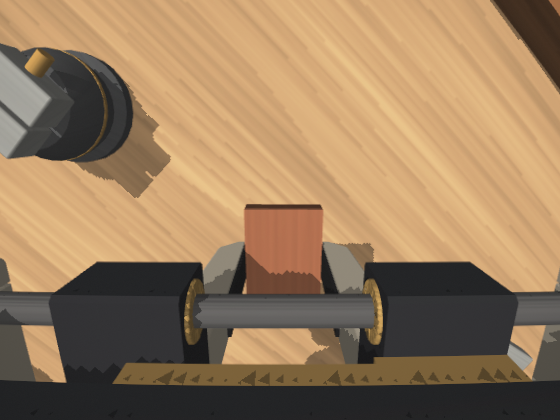

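```bash
python3 -m pendant '[[[-0.374,-0.2625,0],[0,0,-29.4],0],[[-0.374,-0.2625,0],[0,0,-29.4],0],[[-0.374,-0.2625,0],[0,0,-29.4],0],[[-0.374,-0.2625,0],[0,0,-29.4],0],[[-0.374,-0.2625,0],[0,0,-29.4],0],[[-0.374,-0.2625,0],[0,0,-29.4],0],[[-0.374,-0.2625,0],[0,0,-29.4],0],[[-0.374,-0.2625,0],[0,0,-29.4],0],[[-0.374,-0.2625,0],[0,0,-29.4],0],[[-0.374,-0.2625,0],[0,0,-29.4],0]]'
python3 - <<'E'
from h import *
plan([.5315,.118,.05],-16.3)
E
```

```text
time: 7.02
tcp_pos: [0.5352, 0.0811, 0.1633]
orientation: [-3.141, -0.001, -0.284]
force: [1.0, -0.3, -0.5]
grip_width: 0.0396
t 7.02 tcp [0.5352 0.0811 0.1633] yaw -16.3 w 0.0396 F [ 1.  -0.3 -0.5] -> shift m [-0.014  -0.0344  0.1133] turn [-0.02 -0.04  0.04] endyaw -16.3 j6~ 29.0
```

```bash
python3 -m pendant '[[[-0.014,-0.0345,0],[0,0,0],0],[[-0.014,-0.0345,0.04],[0,0,0],0],[[-0.014,-0.0345,0.08],[0,0,0],0],[[-0.014,-0.0345,0.113],[0,0,0],0],[[-0.014,-0.0345,0.113],[0,0,0],0],[[-0.014,-0.0345,0.113],[0,0,0],0],[[-0.014,-0.0345,0.113],[0,0,0],0]]'
python3 - <<'E'
from h import *
c=shot("wrist","w_pl4"); plan([.5315,.118,.008],-16.3)
t=shot("top","t_pl4"); rect("pad",c,.003)
E
```

```text
time: 7.6
tcp_pos: [0.5333, 0.1164, 0.0522]
orientation: [-3.141, -0.002, -0.284]
force: [-0.2, 1.2, -0.4]
grip_width: 0.0397
t 7.65 tcp [0.5336 0.1164 0.0526] yaw -16.3 w 0.0395 F [-0.  -0.1 -0.6] -> shift m [-0.0026 -0.0009  0.0446] turn [-0.08 -0.17  0.03] endyaw -16.3 j6~ 29.0
pad 0.62 [201.9, 133.8, 354.6, 292.9] [536.4 139.9] [83.6 99.6] 73.75
```

View pics/w_pl4.png

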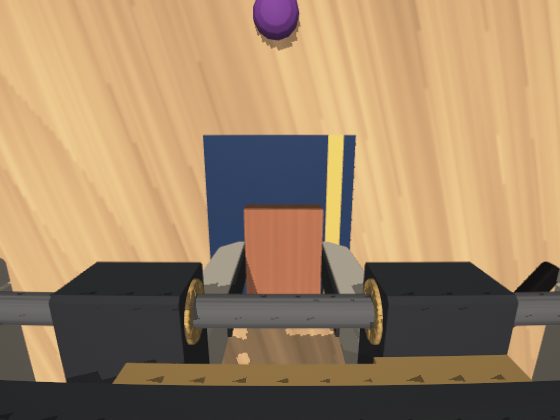

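```bash
python3 -m pendant '[[[-0.003,-0.001,0.02],[0,0,0],0],[[-0.003,-0.001,0.032],[0,0,0],0],[[-0.003,-0.001,0.04],[0,0,0],0],[[-0.003,-0.001,0.0445],[0,0,0],0],[[-0.003,-0.001,0.0445],[0,0,0],0],[[-0.003,-0.001,0.0445],[0,0,0],0]]'
python3 - <<'E'
from h import *
plan([.5308,.118,.007],-16.3)
E
```

```text
time: 8.25
tcp_pos: [0.53, 0.1181, 0.0055]
orientation: [-3.142, -0.0, -0.284]
force: [-0.4, -0.1, -0.4]
grip_width: 0.04
t 8.25 tcp [0.53   0.1181 0.0055] yaw -16.3 w 0.04 F [-0.4 -0.1 -0.4] -> shift m [ 0.0008 -0.0002 -0.0015] turn [-0.   -0.01  0.05] endyaw -16.3 j6~ 29.0
```

```bash
python3 -m pendant '[[[0,0,0.001],[0,0,0],0],[[0,0,0.001],[0,0,0],0]]'; python3 -m pendant '[[[0,0,0.001],[0,0,0],0],[[0,0,0.001],[0,0,0],0]]'
```

```text
time: 8.42
tcp_pos: [0.5301, 0.1181, 0.005]
orientation: [-3.141, -0.001, -0.284]
force: [-2.5, -0.7, 7.1]
grip_width: 0.0396
time: 8.58
tcp_pos: [0.5302, 0.1181, 0.005]
orientation: [-3.141, -0.001, -0.284]
force: [-9.9, -3.4, 20.6]
grip_width: 0.0394
```

```bash
python3 -m pendant '[[[0,0,-0.002],[0,0,0],0],[[0,0,-0.002],[0,0,0],60],[[0,0,-0.002],[0,0,0],60],[[0,0,-0.002],[0,0,0],60],[[0,0,-0.002],[0,0,0],60],[[0,0,-0.03],[0,0,0],60],[[0,0,-0.07],[0,0,0],60],[[0,0,-0.11],[0,0,0],60],[[0,0,-0.15],[0,0,0],60],[[0,0,-0.19],[0,0,0],60]]'
python3 - <<'E'
from h import *
c=shot("wrist","w_pl5"); b,_=rect("pad",c,.003); rect("plate",c,.015); plan([.584,.3275,.2],0)
t=shot("top","t_pl5"); rect("plate",t,.015); rect("pad",t,.003)
a=cv2.resize(t["img"][150:270,200:300],None,fx=5,fy=5,interpolation=cv2.INTER_CUBIC)
cv2.imwrite("pics/t_pl5c.png",a[:,:,::-1])
E
```

```text
time: 9.42
tcp_pos: [0.5293, 0.1181, 0.1951]
orientation: [-3.142, 0.0, -0.284]
force: [1.1, 0.3, -0.3]
grip_width: 0.0559
pad 0.83 [238.1, 132.8, 332.3, 246.6] [530.4 117.4] [129.8  99.8] 73.8
plate 0.64 [268.0, 162.7, 304.0, 221.8] [529.6 118.7] [63.8 39.3] 74.6
t 9.57 tcp [0.5308 0.1183 0.1965] yaw -16.2 w 0.0559 F [-0.3 -0.9 -0. ] -> shift m [-0.0075 -0.2157 -0.003 ] turn [ -0.1   -0.29 -16.25] endyaw 0.0 j6~ 29.0
plate 0.49 [250.3, 215.7, 266.6, 235.0] [527.1  99.7] [41.  26.3] 1.46
pad 0.89 [248.7, 202.4, 273.9, 251.5] [524.2  87.7] [ 63.6 102.6] 75.86
```

View pics/w_pl5.png

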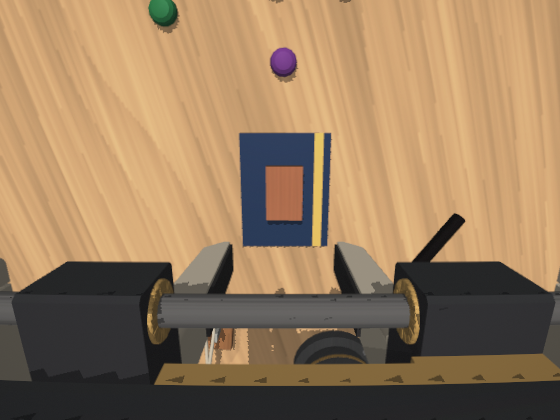

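```bash
python3 -c "
from h import *
plan([.584,.3275,.18],-57)"
```

```text
t 9.72 tcp [0.5293 0.118  0.1917] yaw -16.2 w 0.0555 F [ 0.4 -0.1  0.3] -> shift m [-0.006  -0.2164  0.0115] turn [ 0.08  0.08 40.75] endyaw -57.0 j6~ 86.0
```

```bash
python3 -m pendant '[[[-0.006,-0.2165,0],[0,0,40.8],45],[[-0.006,-0.2165,0],[0,0,40.8],45],[[-0.006,-0.2165,0],[0,0,40.8],45],[[-0.006,-0.2165,0],[0,0,40.8],45],[[-0.006,-0.2165,0],[0,0,40.8],45],[[-0.006,-0.2165,0.01],[0,0,40.8],45],[[-0.006,-0.2165,0.03],[0,0,40.8],45],[[-0.006,-0.2165,0.03],[0,0,40.8],45],[[-0.006,-0.2165,0.03],[0,0,40.8],45]]'
cat >> h.py <<'E'
def colmask(c,lo,hi,seed=None):
    hsv=cv2.cvtColor(c["img"],cv2.COLOR_RGB2HSV); m=cv2.inRange(hsv,np.array(lo),np.array(hi))
    n,l,st,ce=cv2.connectedComponentsWithStats(m)
    return [(ce[i].round(1),st[i][:5].tolist(),l==i) for i in range(1,n) if st[i][4]>15]
E
python3 - <<'E'
from h import *
c=shot("wrist","w_rose")
plan([.584,.3275,.004],-57)
for r in nets.place_of("rose",c)[:5]: print(round(r["p"],2),np.round(r["centre"],1),plane(c,r["centre"],0)[0].round(4), c["img"][int(r["centre"][1])-3,int(r["centre"][0])])
for n in ("top","scene"):
  d=vision.camera(n)
  for r in nets.place_of("rose",d)[:6]: print(n,round(r["p"],2),np.round(r["centre"],1),plane(d,r["centre"],0)[0].round(4))
E
```

```text
time: 10.47
tcp_pos: [0.5836, 0.3272, 0.1608]
orientation: [3.137, 0.0, -0.995]
force: [0.4, -0.2, 0.7]
grip_width: 0.0421
t 10.52 tcp [0.5841 0.3271 0.1625] yaw -57.0 w 0.0418 F [-1.  -1.1  1. ] -> shift m [-0.0004 -0.0004  0.1585] turn [ 0.12  0.01 -0.02] endyaw -57.0 j6~ 86.0
0.92 [331.3 154.8] [0.645  0.3104 0.    ] [206  57  55]
0.84 [246.4 122.4] [0.6254 0.3982 0.    ] [190  52  50]
0.8 [284.4 202.4] [0.5783 0.3231 0.    ] [224 157 162]
0.69 [338.9 247.3] [0.5687 0.2466 0.    ] [125 113 110]
top 0.55 [198.5 209.8] [0.565  0.2454 0.    ]
top 0.43 [169.9 176. ] [0.6485 0.3209 0.    ]
scene 0.68 [368.2 250.6] [0.5681 0.2443 0.    ]
scene 0.6 [435.7 301.2] [0.6235 0.4053 0.    ]
scene 0.46 [402.6 269.3] [0.5809 0.3248 0.    ]
scene 0.42 [387.4 293.2] [0.649  0.3125 0.    ]
```

View pics/w_rose.png

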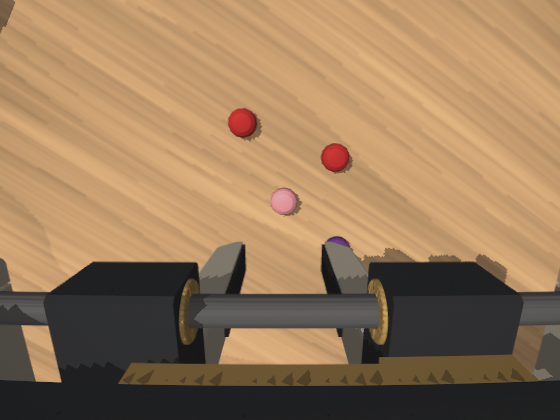

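```bash
python3 - <<'E'
from h import *
for n in ("wrist","top","scene"):
    c=vision.camera(n)
    i=c["img"].astype(int); m=((i[...,0]-i[...,1]>30)&(i[...,2]-i[...,1]>-8)&(i[...,0]>150)).astype(np.uint8)
    k,l,st,ce=cv2.connectedComponentsWithStats(m)
    for j in range(1,k):
        if st[j][4]>30: print(n,ce[j].round(1),st[j].tolist(),plane(c,ce[j],.006)[0].round(4))
plan([.582,.3255,.004],-57)
E
```

```text
wrist [239.8 123.1] [229, 111, 24, 26, 449] [0.6235 0.4035 0.006 ]
wrist [332.7 157.4] [321, 146, 26, 25, 466] [0.6455 0.3086 0.006 ]
wrist [282.6 201.9] [271, 189, 25, 26, 500] [0.5801 0.3258 0.006 ]
top [173.2 175.7] [170, 172, 7, 8, 40] [0.6479 0.3112 0.006 ]
scene [404.5 268.6] [400, 263, 10, 12, 96] [0.5814 0.3276 0.006 ]
scene [387.  290.1] [383, 285, 9, 11, 76] [0.646  0.3096 0.006 ]
scene [436.1 299.8] [432, 295, 9, 11, 73] [0.624  0.4045 0.006 ]
t 10.92 tcp [0.5846 0.3275 0.1638] yaw -57.1 w 0.0421 F [ 0.7 -0.8  1. ] -> shift m [0.0002 0.0034 0.1597] turn [-0.04 -0.   -0.06] endyaw -57.0 j6~ 86.0
```

```bash
python3 -m pendant '[[[0,0.003,0.04],[0,0,0],45],[[0,0.003,0.08],[0,0,0],45],[[0,0.003,0.115],[0,0,0],45],[[0,0.003,0.14],[0,0,0],45],[[0,0.003,0.153],[0,0,0],45],[[0,0.003,0.157],[0,0,0],45],[[0,0.003,0.157],[0,0,0],45],[[0,0.003,0.157],[0,0,0],45]]'
python3 - <<'E'
from h import *
c=shot("wrist","w_rose2")
plan([.581,.326,.004],-57)
E
```

```text
time: 11.58
tcp_pos: [0.5828, 0.3264, 0.0081]
orientation: [-3.139, -0.0, -0.996]
force: [0.2, 0.3, 1.3]
grip_width: 0.0421
t 11.63 tcp [0.583  0.3265 0.0084] yaw -57.1 w 0.0417 F [ 0.5 -0.5  0.6] -> shift m [-0.0007  0.002   0.0044] turn [-0.16 -0.02 -0.05] endyaw -57.0 j6~ 86.0
```

View pics/w_rose2.png

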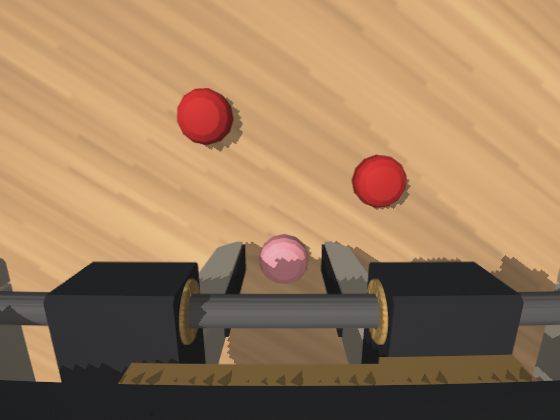

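```bash
python3 - <<'E'
from h import *
c=vision.camera("wrist"); i=c["img"].astype(int); s=ctrl.get_state(); print(s["tcp_pos"].round(4))
r=nets.regions_of("rose",c)
for q in r[:4]:
    b=q["bbox"]; m=[(b[0]+b[2])/2,(b[1]+b[3])/2]; print(np.round(b,1),plane(c,m,.006)[0].round(4))
print(proj(c,[[*s["tcp_pos"][:2],.006]]))
E
```

```text
[0.583  0.3265 0.0084]
[350.1 157.9 407.4 208.6] [0.6442 0.3067 0.006 ]
[258.9 237.  309.2 286.6] [0.5795 0.3245 0.006 ]
[179.7  88.3 233.  141. ] [0.6249 0.4006 0.006 ]
[[284.3382781  255.18515792]]
```

```bash
python3 -m pendant '[[[0,0.0025,0.002],[0,0,0],45],[[0,0.0025,0.004],[0,0,0],45],[[0,0.0025,0.004],[0,0,0],45],[[0,0.0025,0.004],[0,0,0],0],[[0,0.0025,0.004],[0,0,0],0],[[0,0.0025,0.004],[0,0,0],0],[[0,0.0025,0.004],[0,0,0],0],[[0,0.0025,0.004],[0,0,0],0]]'
python3 -m pendant '[[[0,0,-0.01],[0,0,0],0],[[0,0,-0.04],[0,0,0],0],[[0,0,-0.08],[0,0,0],0],[[0,0,-0.1],[0,0,0],0],[[0,0,-0.1],[0,0,0],0],[[0,0,-0.1],[0,0,0],0]]'
python3 - <<'E'
from h import *
c=shot("wrist","w_rose3")
plan([.53,.118,.1],-16.3)
E
```

```text
time: 12.4
tcp_pos: [0.5799, 0.3247, 0.0023]
orientation: [-3.142, -0.0, -0.996]
force: [0.4, 0.3, 1.5]
grip_width: 0.026
time: 12.9
tcp_pos: [0.5805, 0.325, 0.1043]
orientation: [-3.139, -0.0, -0.996]
force: [-0.5, -0.3, -1.3]
grip_width: 0.0262
t 12.95 tcp [0.5798 0.3246 0.1025] yaw -57.0 w 0.0263 F [0.2 0.8 0.1] -> shift m [0.1463 0.1542 0.0024] turn [-2.000e-02 -1.000e-02 -4.074e+01] endyaw -16.3 j6~ 29.0
```

View pics/w_rose3.png

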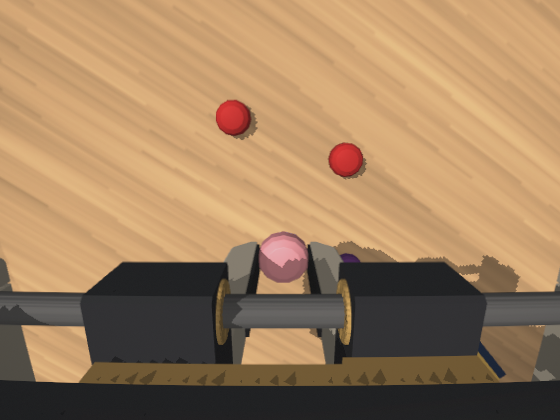

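```bash
python3 -m pendant '[[[0.146,0.154,0],[0,0,-40.7],0],[[0.146,0.154,0],[0,0,-40.7],0],[[0.146,0.154,0],[0,0,-40.7],0],[[0.146,0.154,0],[0,0,-40.7],0],[[0.146,0.154,0],[0,0,-40.7],0],[[0.146,0.154,0],[0,0,-40.7],0],[[0.146,0.154,0],[0,0,-40.7],0],[[0.146,0.154,0],[0,0,-40.7],0]]'
python3 - <<'E'
from h import *
c=shot("wrist","w_rose4"); s=ctrl.get_state()
plan([.53,.118,.02],-16.3)
for q in nets.regions_of("rose",c)[:3]:
    b=q["bbox"]; m=[(b[0]+b[2])/2,(b[1]+b[3])/2]; print(np.round(b,1),plane(c,m,s["tcp_pos"][2]+.003)[0].round(4))
b,m=rect("plate",c,.015); b,m=rect("pad",c,.003)
E
```

```text
time: 13.62
tcp_pos: [0.5298, 0.1183, 0.1014]
orientation: [3.141, 0.001, -0.29]
force: [-0.1, 0.2, 0.0]
grip_width: 0.0262
t 13.67 tcp [0.53   0.1189 0.1015] yaw -16.6 w 0.0259 F [-1.  -0.2  0.1] -> shift m [0.0003 0.0008 0.0815] turn [ 0.01  0.06 -0.26] endyaw -16.3 j6~ 29.0
[264.9  16.2 303.1  57.8] [0.561  0.2242 0.1045]
[258.  235.3 306.9 284.6] [0.5288 0.1186 0.1045]
plate 0.86 [260.7, 176.6, 312.7, 242.7] [531.  122.8] [53.4 39.9] 73.44
pad 0.61 [221.5, 132.7, 349.2, 283.5] [534.1 130.5] [103.8  99.7] 74.0
```

View pics/w_rose4.png

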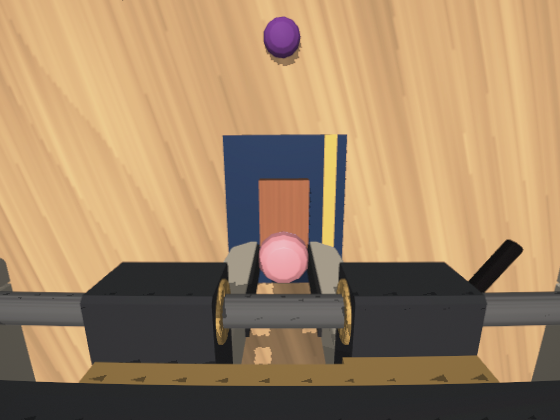

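```bash
python3 -m pendant '[[[0,0,0.03],[0,0,0],0],[[0,0,0.055],[0,0,0],0],[[0,0,0.07],[0,0,0],0],[[0,0,0.078],[0,0,0],0],[[0,0,0.081],[0,0,0],0],[[0,0,0.081],[0,0,0],0],[[0,0,0.081],[0,0,0],0]]'; python3 -m pendant '[[[0,0,0.001],[0,0,0],0],[[0,0,0.001],[0,0,0],0]]'
```

```text
time: 14.4
tcp_pos: [0.5306, 0.1187, 0.0222]
orientation: [-3.141, -0.001, -0.285]
force: [0.2, 0.4, 0.2]
grip_width: 0.0261
time: 14.57
tcp_pos: [0.5305, 0.1185, 0.0211]
orientation: [-3.141, -0.001, -0.285]
force: [0.2, -0.2, -0.5]
grip_width: 0.026
```

```bash
python3 -m pendant '[[[0,0,0.001],[0,0,0],0],[[0,0,0.001],[0,0,0],0]]'; python3 -m pendant '[[[0,0,0.001],[0,0,0],0],[[0,0,0.001],[0,0,0],0]]'
```

```text
time: 14.73
tcp_pos: [0.5302, 0.1184, 0.0195]
orientation: [-3.141, -0.0, -0.285]
force: [-0.8, -0.7, 0.3]
grip_width: 0.0259
time: 14.9
tcp_pos: [0.5301, 0.1184, 0.0182]
orientation: [-3.142, -0.0, -0.285]
force: [-0.2, -0.1, 0.2]
grip_width: 0.0262
```

```bash
python3 -m pendant '[[[0,0,0.001],[0,0,0],0],[[0,0,0.001],[0,0,0],0]]'; python3 -c "
from h import *
c=shot('wrist','w_rose5');c=shot('scene','s_rose5')
cv2.imwrite('pics/s_rose5c.png',cv2.resize(c['img'][140:270,220:400],None,fx=4,fy=4,interpolation=2)[:,:,::-1])"
```

```text
time: 15.07
tcp_pos: [0.5301, 0.1184, 0.0172]
orientation: [-3.142, -0.0, -0.285]
force: [-0.4, 0.4, -0.9]
grip_width: 0.0263
```

View pics/w_rose5.png

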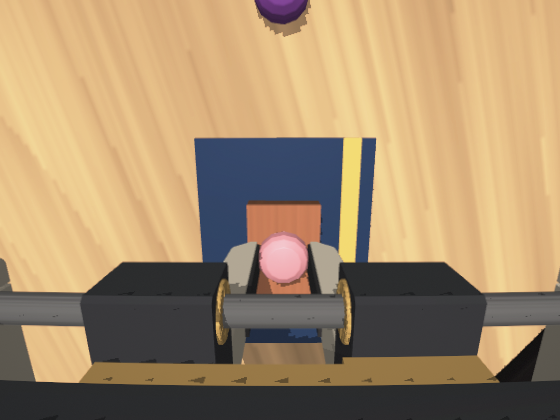

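```bash
python3 -m pendant '[[[0,0,0.001],[0,0,0],0],[[0,0,0.001],[0,0,0],0]]'
```

```text
time: 15.33
tcp_pos: [0.5302, 0.1184, 0.0171]
orientation: [-3.142, -0.0, -0.285]
force: [-5.0, -1.3, 12.1]
grip_width: 0.0262
```

```bash
python3 -m pendant '[[[0,0,-0.001],[0,0,0],0],[[0,0,-0.001],[0,0,0],45],[[0,0,-0.001],[0,0,0],45],[[0,0,-0.001],[0,0,0],45],[[0,0,-0.001],[0,0,0],45],[[0,0,-0.03],[0,0,0],45],[[0,0,-0.07],[0,0,0],45],[[0,0,-0.11],[0,0,0],45],[[0,0,-0.15],[0,0,0],45],[[0,0,-0.19],[0,0,0],45]]'
python3 - <<'E'
from h import *
c=shot("wrist","w_rose6"); s=ctrl.get_state()
for q in nets.regions_of("rose",c)[:3]:
    b=q["bbox"]; m=[(b[0]+b[2])/2,(b[1]+b[3])/2]; print(np.round(b,1),plane(c,m,.021)[0].round(4))
b,m=rect("plate",c,.015); b,m=rect("pad",c,.003)
b,m=rect("scriber",c,.006)
plan([.67,-.005,.2],-52)
E
```

```text
time: 16.17
tcp_pos: [0.5297, 0.1183, 0.2082]
orientation: [-3.142, -0.0, -0.285]
force: [0.6, 0.5, -0.7]
grip_width: 0.0415
[273.9  50.4 298.9  79.3] [0.5693 0.2448 0.021 ]
[271.2 180.8 299.6 206.4] [0.5309 0.1166 0.021 ]
plate 0.94 [267.7, 162.9, 301.9, 218.6] [529.4 118.3] [62.6 39.3] 74.35
pad 0.59 [240.1, 130.6, 331.0, 242.4] [530.3 117.2] [130.7  99.6] 73.67
scriber 0.64 [405.9, 207.8, 457.6, 259.8] [686.2  10.5] [79.6 20.3] 36.96
t 16.42 tcp [0.5299 0.1184 0.2054] yaw -16.3 w 0.0419 F [ 0.1 -0.4 -0.7] -> shift m [0.1692 0.0789 0.0054] turn [2.000e-02 2.000e-02 3.565e+01] endyaw -52.0 j6~ 52.0
```

View pics/w_rose6.png

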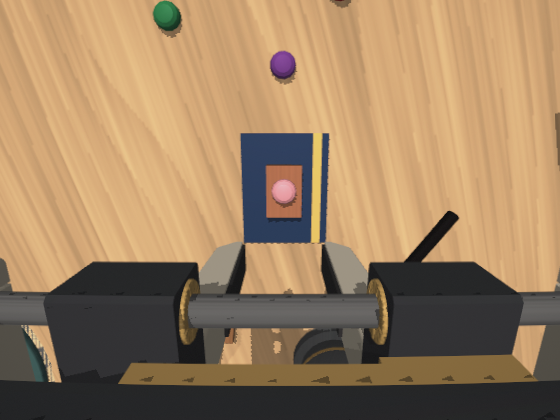

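```bash
python3 -m pendant '[[[0.17,0.079,0],[0,0,35.7],45],[[0.17,0.079,0],[0,0,35.7],45],[[0.17,0.079,0],[0,0,35.7],45],[[0.17,0.079,0],[0,0,35.7],45],[[0.17,0.079,0],[0,0,35.7],45],[[0.17,0.079,0.02],[0,0,35.7],45],[[0.17,0.079,0.02],[0,0,35.7],45],[[0.17,0.079,0.02],[0,0,35.7],45]]'
python3 - <<'E'
from h import *
c=shot("wrist","w_scr"); 
b,m=rect("scriber",c,.007)
for r in nets.place_of("scriber",c)[:2]: print(r["p"],r["centre"],plane(c,r["centre"],0))
plan([.67,-.005,.004],-52)
E
```

```text
time: 17.08
tcp_pos: [0.6699, -0.0052, 0.1835]
orientation: [3.138, 0.003, -0.908]
force: [0.5, 0.2, -0.0]
grip_width: 0.0415
scriber 0.94 [273.7, 132.7, 289.9, 251.7] [666.2  -5.7] [129.4  12.2] 37.75
0.64 [280.7, 196.6] [[ 0.6633506  -0.00523127  0.        ]]
0.27 [124.0, 221.8] [[0.52984241 0.11783752 0.        ]]
t 17.23 tcp [ 0.6707 -0.0047  0.1868] yaw -52.0 w 0.0416 F [-0.2 -0.3  0.1] -> shift m [-0.0002  0.0008  0.1828] turn [-0.02 -0.01  0.03] endyaw -52.0 j6~ 52.0
```

View pics/w_scr.png

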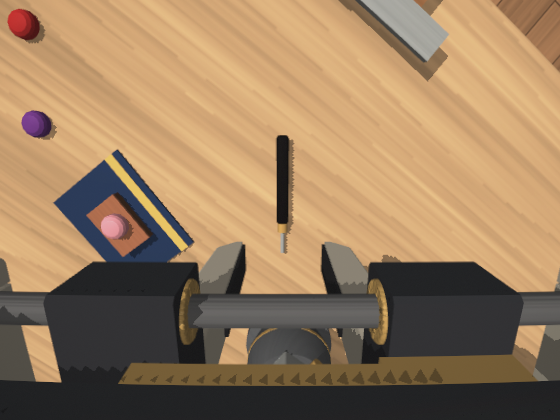

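```bash
python3 -m pendant '[[[-0.002,0.0033,0.04],[0,0,0.25],45],[[-0.002,0.0033,0.08],[0,0,0.25],45],[[-0.002,0.0033,0.12],[0,0,0.25],45],[[-0.002,0.0033,0.15],[0,0,0.25],45],[[-0.002,0.0033,0.17],[0,0,0.25],45],[[-0.002,0.0033,0.178],[0,0,0.25],45],[[-0.002,0.0033,0.178],[0,0,0.25],45],[[-0.002,0.0033,0.178],[0,0,0.25],45]]'
python3 - <<'E'
from h import *
c=shot("wrist","w_scr2"); s=ctrl.get_state()
plan([.6665,-.0055,.003],-52.25)
rect("scriber",c,.013)
Rt=R.from_euler('xyz',s["orientation"])
P=s["tcp_pos"]+Rt.apply([[-.0065,-.065,0],[.0065,-.065,0]]); P[:,2]=.013; print(proj(c,P))
E
```

```text
time: 17.9
tcp_pos: [0.6677, -0.0054, 0.0098]
orientation: [-3.14, -0.001, -0.912]
force: [1.0, 0.4, 0.1]
grip_width: 0.0417
t 17.95 tcp [ 0.6681 -0.0055  0.0105] yaw -52.3 w 0.0423 F [1.  0.9 1.6] -> shift m [-0.001   0.0013  0.0075] turn [-0.12 -0.1  -0.02] endyaw -52.2 j6~ 52.0
scriber 0.89 [267.7, 136.9, 294.7, 356.0] [684.1   8.6] [85.1 13.3] 38.12
[[272.01128848 135.59325699]
 [298.42302843 135.60643406]]
```

View pics/w_scr2.png

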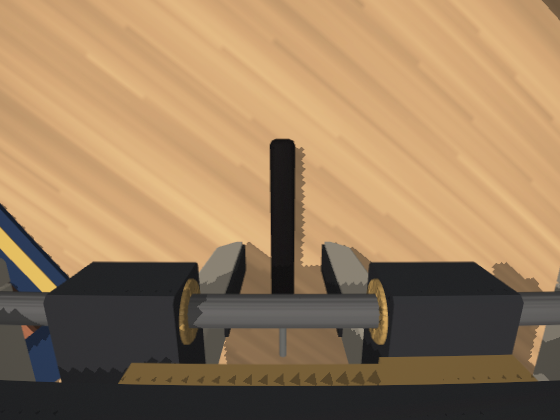

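```bash
python3 -m pendant '[[[-0.001,0.0015,0.004],[0,0,0],45],[[-0.001,0.0015,0.0065],[0,0,0],45],[[-0.001,0.0015,0.0065],[0,0,0],0],[[-0.001,0.0015,0.0065],[0,0,0],0],[[-0.001,0.0015,0.0065],[0,0,0],0],[[-0.001,0.0015,0.0065],[0,0,0],0],[[-0.001,0.0015,0.0065],[0,0,0],0],[[-0.001,0.0015,0.0065],[0,0,0],0],[[-0.001,0.0015,0.0065],[0,0,0],0]]'
python3 -m pendant '[[[0,0,-0.01],[0,0,0],0],[[0,0,-0.03],[0,0,0],0],[[0,0,-0.06],[0,0,0],0],[[0,0,-0.08],[0,0,0],0],[[0,0,-0.08],[0,0,0],0],[[0,0,-0.08],[0,0,0],0]]'
python3 - <<'E'
from h import *
c=shot("wrist","w_scr3"); s=ctrl.get_state()
p=np.array([.5308,.1178]); x=np.radians(-16.25); t=p+.08*np.array([np.cos(x),np.sin(x)]); print(t)
plan([*t,.08],-16.25)
E
```

```text
time: 18.75
tcp_pos: [0.6654, -0.0059, 0.0018]
orientation: [-3.141, -0.0, -0.913]
force: [-0.1, -0.1, 1.0]
grip_width: 0.0123
time: 19.25
tcp_pos: [0.666, -0.0059, 0.0837]
orientation: [-3.14, -0.002, -0.913]
force: [-1.0, 0.4, -0.2]
grip_width: 0.0125
[0.60760399 0.09541368]
t 19.3 tcp [ 0.6653 -0.0058  0.0821] yaw -52.3 w 0.0126 F [-1.1 -0.1 -0.7] -> shift m [-0.1154 -0.0163  0.0021] turn [-2.000e-02 -3.000e-02 -3.605e+01] endyaw -16.3 j6~ 25.0
```

View pics/w_scr3.png

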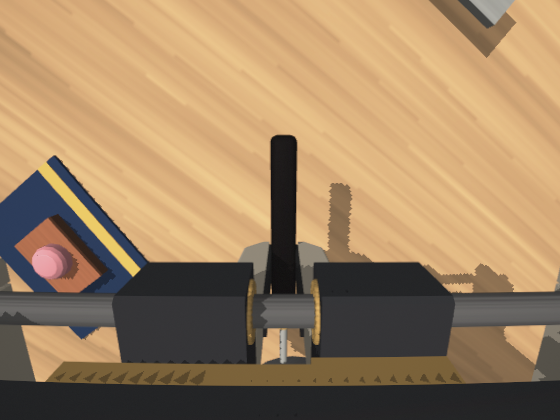

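```bash
python3 -m pendant '[[[-0.1155,-0.0163,0],[0,0,-36],0],[[-0.1155,-0.0163,0],[0,0,-36],0],[[-0.1155,-0.0163,0],[0,0,-36],0],[[-0.1155,-0.0163,0],[0,0,-36],0],[[-0.1155,-0.0163,0],[0,0,-36],0],[[-0.1155,-0.0163,0],[0,0,-36],0],[[-0.1155,-0.0163,0.03],[0,0,-36],0],[[-0.1155,-0.0163,0.03],[0,0,-36],0],[[-0.1155,-0.0163,0.03],[0,0,-36],0],[[-0.1155,-0.0163,0.03],[0,0,-36],0]]'
python3 - <<'E'
from h import *
c=shot("wrist","w_scr4"); s=ctrl.get_state()
plan([.6076,.0954,.005],-16.25)
b,m=rect("pad",c,.003)
b,m=rect("scriber",c,s["tcp_pos"][2]+.01)
p=np.array([.5308,.1178]); x=np.radians(-16.25); u=np.array([np.cos(x),np.sin(x)]); v=np.array([-u[1],u[0]])
for a,q in [(.05,.065),(.05,-.065),(-.05,.065),(.08,.065)]: print(a,q,proj(c,[[*(p+a*u+q*v),.003]]).round(1))
E
```

```text
time: 20.13
tcp_pos: [0.6076, 0.0953, 0.052]
orientation: [3.141, 0.001, -0.287]
force: [-0.3, -0.0, -0.3]
grip_width: 0.0129
t 20.18 tcp [0.6079 0.0953 0.0526] yaw -16.4 w 0.0127 F [0.2 0.6 0.7] -> shift m [-0.0004  0.      0.0476] turn [-0.01 -0.02 -0.15] endyaw -16.3 j6~ 25.0
pad 0.77 [87.6, 134.2, 247.1, 293.2] [533.2 125.8] [113.  101.3] 73.92
scriber 0.66 [269.7, 135.4, 299.4, 364.7] [614.4 119.8] [82.4 13.5] 73.47
0.05 0.065 [[237.8 135.1]]
0.05 -0.065 [[244.5 312.7]]
-0.05 0.065 [[ 87.1 136.6]]
0.08 0.065 [[284.  134.9]]
```

View pics/w_scr4.png

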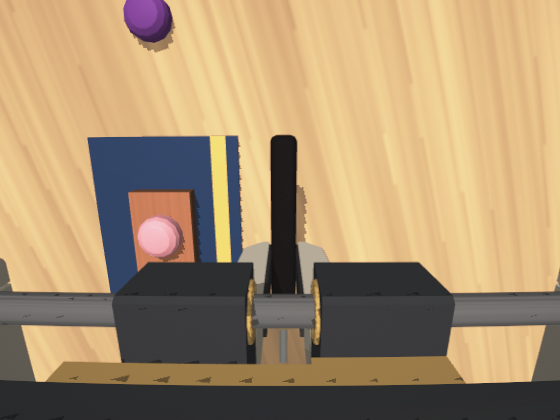

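```bash
python3 -m pendant '[[[0,0,0.02],[0,0,0],0],[[0,0,0.035],[0,0,0],0],[[0,0,0.043],[0,0,0],0],[[0,0,0.047],[0,0,0],0],[[0,0,0.047],[0,0,0],0],[[0,0,0.047],[0,0,0],0]]'; python3 -m pendant '[[[0,0,0.001],[0,0,0],0],[[0,0,0.001],[0,0,0],0]]';python3 -m pendant '[[[0,0,0.001],[0,0,0],0],[[0,0,0.001],[0,0,0],0]]'
```

```text
time: 20.78
tcp_pos: [0.608, 0.0955, 0.0055]
orientation: [-3.141, -0.001, -0.285]
force: [0.5, 0.0, -0.5]
grip_width: 0.0126
time: 20.95
tcp_pos: [0.6079, 0.0956, 0.0045]
orientation: [-3.141, -0.001, -0.285]
force: [0.5, -0.4, 0.1]
grip_width: 0.0124
time: 21.12
tcp_pos: [0.6077, 0.0955, 0.0029]
orientation: [-3.141, -0.0, -0.284]
force: [-0.4, -0.6, -0.5]
grip_width: 0.0129
```

```bash
python3 -m pendant '[[[0,0,0.001],[0,0,0],0],[[0,0,0.001],[0,0,0],0]]'
```

```text
time: 21.28
tcp_pos: [0.6077, 0.0955, 0.0018]
orientation: [-3.142, -0.0, -0.284]
force: [0.2, 0.4, -0.1]
grip_width: 0.0121
```

```bash
python3 -m pendant '[[[0,0,0],[0,0,0],28],[[0,0,0],[0,0,0],28],[[0,0,0],[0,0,0],28],[[0,0,0],[0,0,0],28],[[0,0,-0.03],[0,0,0],28],[[0,0,-0.07],[0,0,0],45],[[0,0,-0.11],[0,0,0],45],[[0,0,-0.15],[0,0,0],45],[[0,0,-0.19],[0,0,0],45],[[0,0,-0.2],[0,0,0],45]]'
python3 - <<'E'
from h import *
c=shot("wrist","w_scr5"); s=ctrl.get_state()
b,m=rect("pad",c,.003)
b,m=rect("scriber",c,.007)
plan([.46,-.317,.2],0)
for n in ("top","scene"):
  d=vision.camera(n)
  for r in nets.regions_of("ring",d)[:2]: 
    b=r["bbox"]; print(n,round(r["p"],2),b,plane(d,[(b[0]+b[2])/2,(b[1]+b[3])/2],.005)[0].round(4))
E
```

```text
time: 22.12
tcp_pos: [0.609, 0.0957, 0.2091]
orientation: [-3.139, -0.007, -0.284]
force: [0.2, -0.6, 0.5]
grip_width: 0.0416
pad 0.85 [165.4, 132.1, 258.5, 244.0] [530.6 117.7] [132.5 103.3] 73.67
scriber 0.72 [275.8, 131.5, 287.4, 243.6] [607.7  96.4] [129.5  12.3] 73.42
t 22.27 tcp [0.6078 0.0955 0.2023] yaw -16.3 w 0.0415 F [ 0.3 -0.5 -0.7] -> shift m [-0.0261  0.4375  0.002 ] turn [ -0.02  -0.08 -16.3 ] endyaw -0.0 j6~ -35.0
```

View pics/w_scr5.png

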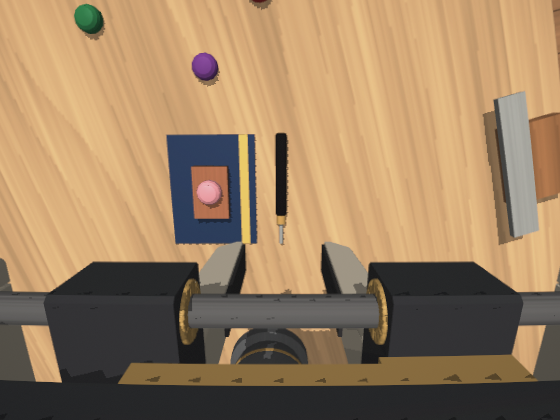

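```bash
python3 -m pendant '[[[-0.026,0.4375,0],[0,0,18.7],55],[[-0.026,0.4375,0],[0,0,18.7],55],[[-0.026,0.4375,0],[0,0,18.7],55],[[-0.026,0.4375,0],[0,0,18.7],55],[[-0.026,0.4375,0],[0,0,18.7],55],[[-0.026,0.4375,0],[0,0,18.7],55],[[-0.026,0.4375,0],[0,0,18.7],55],[[-0.026,0.4375,0],[0,0,18.7],55],[[-0.026,0.4375,0],[0,0,18.7],55],[[-0.026,0.4375,0],[0,0,18.7],55]]'
python3 -c "
from h import *
plan([.458,-.317,.17],-35)"
```

```text
time: 23.3
tcp_pos: [0.4658, -0.2983, 0.2007]
orientation: [-3.142, 0.001, -0.611]
force: [0.7, -0.1, -0.2]
grip_width: 0.0513
t 23.3 tcp [ 0.4658 -0.2983  0.2007] yaw -35.0 w 0.0513 F [ 0.7 -0.1 -0.2] -> shift m [0.0044 0.0197 0.0306] turn [-0.    0.07  0.  ] endyaw -35.0 j6~ 0.0
```

```bash
python3 -m pendant '[[[0.0045,0.02,0.03],[0,0,0],55],[[0.0045,0.02,0.03],[0,0,0],55],[[0.0045,0.02,0.03],[0,0,0],55],[[0.0045,0.02,0.03],[0,0,0],55]]'
python3 - <<'E'
from h import *
c=shot("wrist","w_ring"); s=ctrl.get_state(); print(s["tcp_pos"])
for r in nets.regions_of("ring",c)[:2]:
    b=r["bbox"]; print(round(r["p"],2),b,plane(c,[(b[0]+b[2])/2,(b[1]+b[3])/2],.005)[0].round(4))
for r in nets.place_of("ring",c)[:2]: print(r["p"],r["centre"],plane(c,r["centre"],0)[0].round(4))
cv2.imwrite('pics/w_ringc.png',cv2.resize(c['img'][150:250,230:340],None,fx=6,fy=6,interpolation=2)[:,:,::-1])
E
```

```text
time: 23.63
tcp_pos: [0.4594, -0.3153, 0.1714]
orientation: [-3.141, 0.001, -0.611]
force: [0.1, 0.4, 0.8]
grip_width: 0.051
[ 0.45984741 -0.31507606  0.17210019]
0.48 [267.3, 190.8, 298.0, 214.7] [ 0.454  -0.3204  0.005 ]
0.71 [277.2, 202.7] [ 0.4486 -0.3179  0.    ]
```

View pics/w_ring.png

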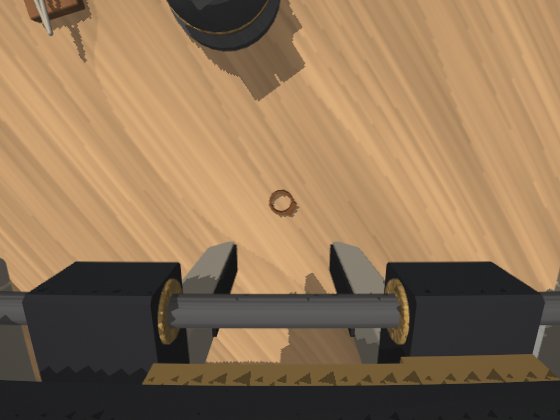

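View pics/w_ringc.png

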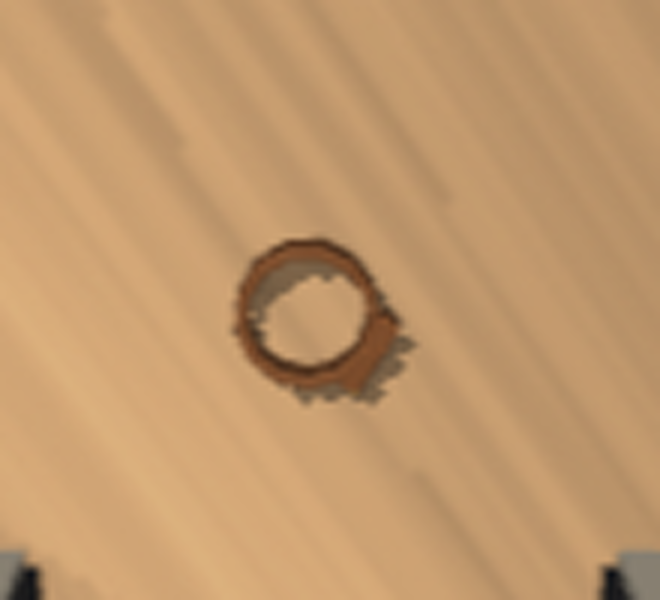

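```bash
python3 -c "
from h import *
c=vision.camera('wrist')
p=plane(c,[281.7,202],.008)[0]; print(p)
d=plane(c,[[281.7,202],[293,209.5]],.008); e=d[1]-d[0]; print(np.degrees(np.arctan2(e[1],e[0])))
plan([p[0],p[1],.02],22)"
```

```text
[ 0.4548349  -0.31873351  0.008     ]
-69.15281192150108
t 23.83 tcp [ 0.46   -0.315   0.1725] yaw -34.9 w 0.0511 F [ 0.9 -0.3  0.6] -> shift m [-0.0023  0.006   0.1525] turn [ 3.000e-02 -6.000e-02 -5.692e+01] endyaw 22.0 j6~ -57.0
```

```bash
python3 -m pendant '[[[-0.0023,0.006,0],[0,0,-56.5],50],[[-0.0023,0.006,0],[0,0,-56.5],50],[[-0.0023,0.006,0],[0,0,-56.5],50],[[-0.0023,0.006,0.03],[0,0,-56.5],50],[[-0.0023,0.006,0.06],[0,0,-56.5],50],[[-0.0023,0.006,0.09],[0,0,-56.5],50],[[-0.0023,0.006,0.12],[0,0,-56.5],50],[[-0.0023,0.006,0.12],[0,0,-56.5],50],[[-0.0023,0.006,0.12],[0,0,-56.5],50],[[-0.0023,0.006,0.12],[0,0,-56.5],50]]'
python3 - <<'E'
from h import *
c=shot("wrist","w_ring2"); s=ctrl.get_state(); plan([.4548,-.3187,.003],21)
cv2.imwrite('pics/w_ring2c.png',cv2.resize(c['img'][180:300,220:350],None,fx=5,fy=5,interpolation=2)[:,:,::-1])
Rt=R.from_euler('xyz',s["orientation"])
P=[[*s["tcp_pos"][:2],.009]]; print(proj(c,P))
E
```

```text
time: 24.67
tcp_pos: [0.4547, -0.3192, 0.0526]
orientation: [3.141, -0.001, 0.372]
force: [0.2, 0.6, 0.6]
grip_width: 0.0469
t 24.72 tcp [ 0.4549 -0.3194  0.0531] yaw 21.3 w 0.0458 F [ 0.8 -0.   0.2] -> shift m [ 0.0001 -0.0007  0.0501] turn [ 0.09 -0.06  0.3 ] endyaw 21.0 j6~ -56.0
[[283.89768321 234.02180071]]
```

View pics/w_ring2c.png

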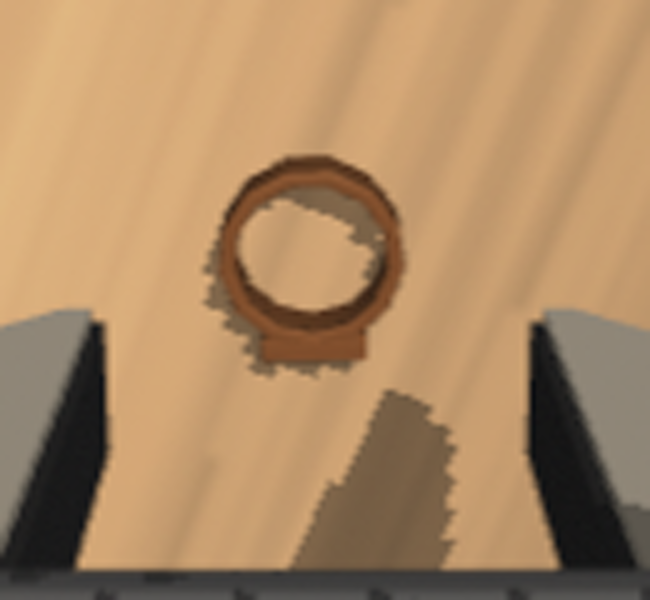

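```bash
python3 -m pendant '[[[-0.0005,-0.002,0.02],[0,0,0],48],[[-0.0005,-0.002,0.038],[0,0,0],48],[[-0.0005,-0.002,0.046],[0,0,0],48],[[-0.0005,-0.002,0.049],[0,0,0],48],[[-0.0005,-0.002,0.049],[0,0,0],48],[[-0.0005,-0.002,0.049],[0,0,0],48]]'
python3 - <<'E'
from h import *
c=shot("wrist","w_ring3"); s=ctrl.get_state(); plan([.4548,-.3187,.002],21)
cv2.imwrite('pics/w_ring3c.png',cv2.resize(c['img'][180:300,220:350],None,fx=5,fy=5,interpolation=2)[:,:,::-1])
P=[[*s["tcp_pos"][:2],.009]]; print(proj(c,P))
E
```

```text
time: 25.22
tcp_pos: [0.4534, -0.318, 0.0039]
orientation: [3.14, -0.001, 0.374]
force: [0.1, 0.7, -0.8]
grip_width: 0.0442
t 25.27 tcp [ 0.4534 -0.3181  0.004 ] yaw 21.5 w 0.0447 F [-0.3  0.5 -0.2] -> shift m [0.0011 0.0011 0.002 ] turn [ 0.08 -0.05  0.47] endyaw 21.0 j6~ -56.0
[[284.00892652 262.47376328]]
```

View pics/w_ring3c.png

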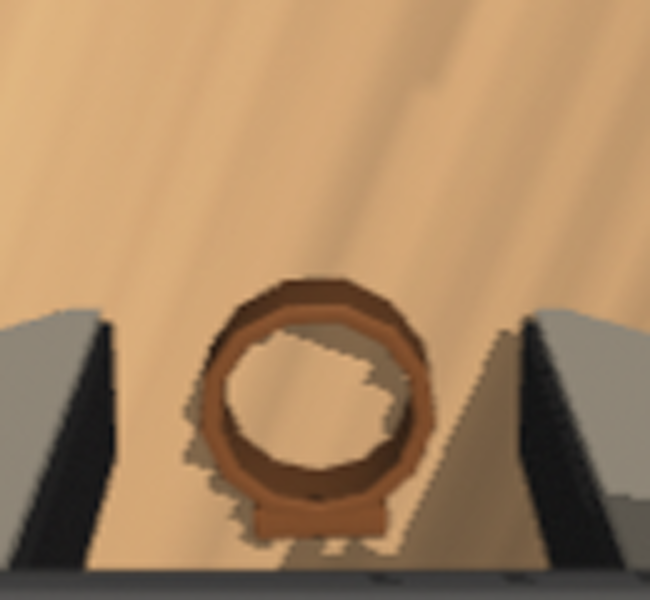

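```bash
python3 -m pendant '[[[0,-0.0005,0.0025],[0,0,0],48],[[0,-0.0005,0.0025],[0,0,0],0],[[0,-0.0005,0.0025],[0,0,0],0],[[0,-0.0005,0.0025],[0,0,0],0],[[0,-0.0005,0.0025],[0,0,0],0],[[0,-0.0005,0.0025],[0,0,0],0],[[0,-0.0005,0.0025],[0,0,0],0]]'
python3 -m pendant '[[[0,0,-0.005],[0,0,0],0],[[0,0,-0.02],[0,0,0],0],[[0,0,-0.06],[0,0,0],0],[[0,0,-0.1],[0,0,0],0],[[0,0,-0.14],[0,0,0],0],[[0,0,-0.18],[0,0,0],0],[[0,0,-0.18],[0,0,0],0],[[0,0,-0.18],[0,0,0],0]]'
python3 - <<'E'
from h import *
c=shot("wrist","w_ring4")
top=shot("top","t_v"); sc=shot("scene","s_v")
plan([.53,-.125,.18],0)
# jaw top: gray
for n,d in (("top",top),("scene",sc)):
    for r in nets.regions_of("vise",d)[:1]: print(n,r["p"],r["bbox"])
cv2.imwrite('pics/t_vc.png',cv2.resize(top['img'][190:260,310:400],None,fx=8,fy=8,interpolation=2)[:,:,::-1])
cv2.imwrite('pics/s_vc.png',cv2.resize(sc['img'][130:200,190:270],None,fx=8,fy=8,interpolation=2)[:,:,::-1])
E
```

```text
time: 25.85
tcp_pos: [0.4527, -0.3172, 0.0004]
orientation: [3.141, -0.0, 0.375]
force: [-0.6, 0.7, 1.3]
grip_width: 0.0243
time: 26.52
tcp_pos: [0.4533, -0.3177, 0.183]
orientation: [3.138, -0.002, 0.375]
force: [-0.3, 0.7, -1.0]
grip_width: 0.0247
t 26.67 tcp [ 0.4522 -0.3169  0.1788] yaw 21.5 w 0.0241 F [-0.6  0.9 -0.3] -> shift m [ 0.1427 -0.15   -0.001 ] turn [-0.08  0.07 21.5 ] endyaw 0.0 j6~ -13.0
top 0.91 [329.2, 201.8, 369.4, 247.6]
scene 0.77 [205.4, 143.0, 249.9, 199.0]
```

View pics/w_ring4.png

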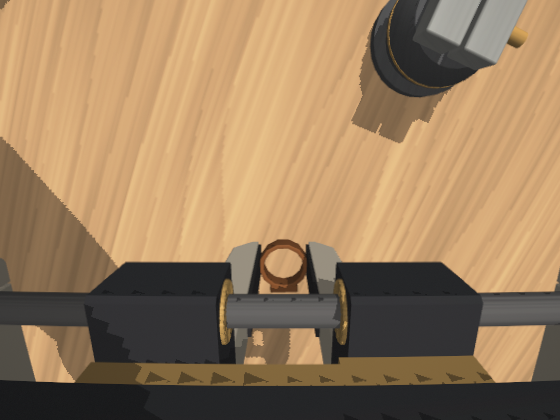

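View pics/t_vc.png

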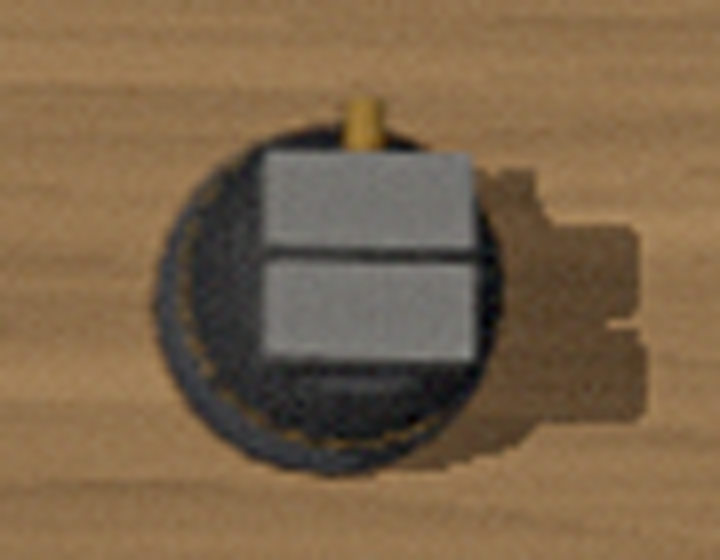

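View pics/s_vc.png

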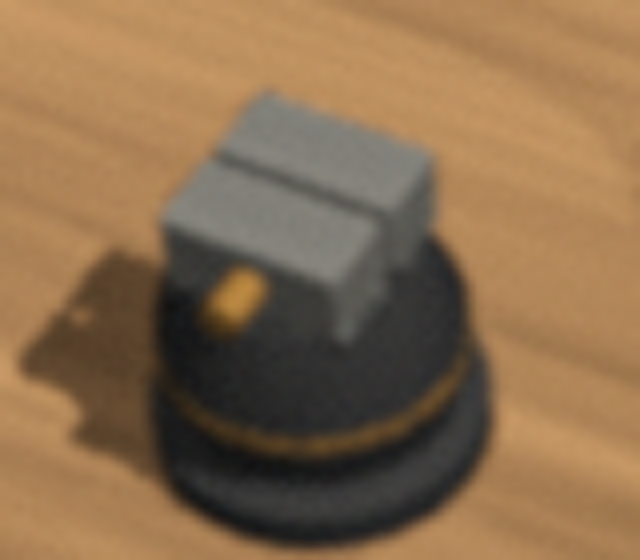

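```bash
python3 - <<'E'
from h import *
c=vision.camera("wrist"); s=ctrl.get_state()
t=vision.camera("top"); q=vision.camera("scene")
a=plane(t,[355.6,221.6],.102)[0]; b=plane(q,[227.1,153.2],.102)[0]; print(a,b)
print(proj(c,[[*s["tcp_pos"][:2],s["tcp_pos"][2]+.0085]]))
Rt=R.from_euler('xyz',s["orientation"])
p=plane(c,[283.3,264],s["tcp_pos"][2]+.0085)[0]; print(p,s["tcp_pos"],Rt.inv().apply(p-s["tcp_pos"]))
print(proj(t,[[*a[:2],0]]),)
plan([.5315,-.126,.18],0)
cv2.imwrite('pics/w_r5.png',cv2.resize(c['img'][220:310,220:350],None,fx=6,fy=6,interpolation=2)[:,:,::-1])
E
```

```text
[ 0.52721255 -0.12234045  0.102     ] [ 0.52921802 -0.12078556  0.102     ]
[[284.0553898  265.22410862]]
[ 0.45169225 -0.31644254  0.18738917] [ 0.45231685 -0.31694301  0.17888917] [-0.00040661 -0.00070945 -0.00849835]
[[349.59496315 227.96506867]]
t 26.92 tcp [ 0.4525 -0.3171  0.1794] yaw 21.5 w 0.0244 F [ 0.1  0.2 -0.2] -> shift m [ 0.1436 -0.1488 -0.0006] turn [-0.06  0.05 21.5 ] endyaw 0.0 j6~ -13.0
```

View pics/w_r5.png

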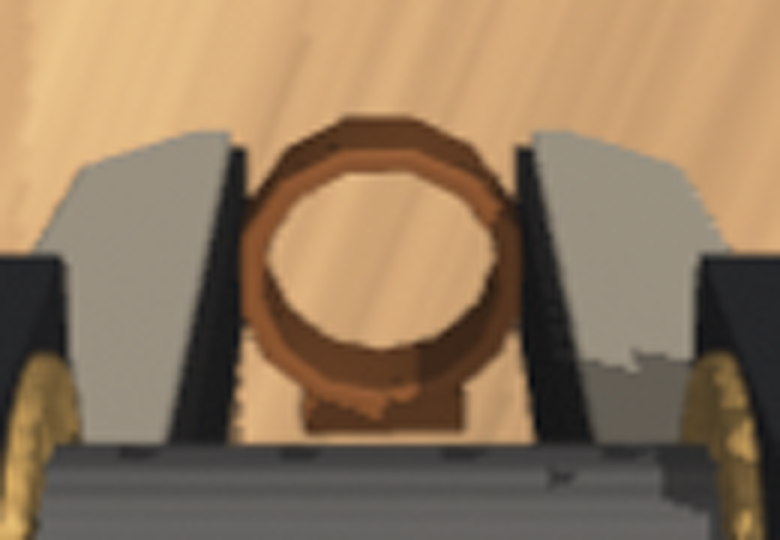

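```bash
python3 -c "
from h import *
plan([.528,-.1215,.16],0)"
```

```text
t 26.92 tcp [ 0.4525 -0.3171  0.1794] yaw 21.5 w 0.0244 F [ 0.1  0.2 -0.2] -> shift m [ 0.142  -0.1542  0.0194] turn [-0.06  0.05 21.5 ] endyaw 0.0 j6~ -13.0
```

```bash
python3 -m pendant '[[[0.142,-0.154,0],[0,0,21.5],0],[[0.142,-0.154,0],[0,0,21.5],0],[[0.142,-0.154,0],[0,0,21.5],0],[[0.142,-0.154,0],[0,0,21.5],0],[[0.142,-0.154,0],[0,0,21.5],0],[[0.142,-0.154,0.02],[0,0,21.5],0],[[0.142,-0.154,0.04],[0,0,21.5],0],[[0.142,-0.154,0.04],[0,0,21.5],0],[[0.142,-0.154,0.04],[0,0,21.5],0]]'
python3 - <<'E'
from h import *
c=shot("wrist","w_v")
plan([.528,-.1215,.106],0)
m=[]
p=np.array([.528,-.1215])
for a,b in [(-1,1),(1,1),(1,-1),(-1,-1)]: print(proj(c,[[p[0]+a*.0292,p[1]+b*.0292,.102]]).round(1))
E
```

```text
time: 27.67
tcp_pos: [0.5278, -0.1217, 0.1395]
orientation: [-3.141, 0.002, 0.0]
force: [-0.1, -0.3, 0.6]
grip_width: 0.0241
t 27.72 tcp [ 0.5283 -0.1222  0.1408] yaw -0.0 w 0.0246 F [ 0.1 -0.1 -0.2] -> shift m [-0.0003 -0.0007  0.0348] turn [ 0.    0.01 -0.02] endyaw 0.0 j6~ -13.0
[[239.1 192.7]]
[[330.1 192.8]]
[[326.9 276.2]]
[[242.  276.1]]
```

View pics/w_v.png

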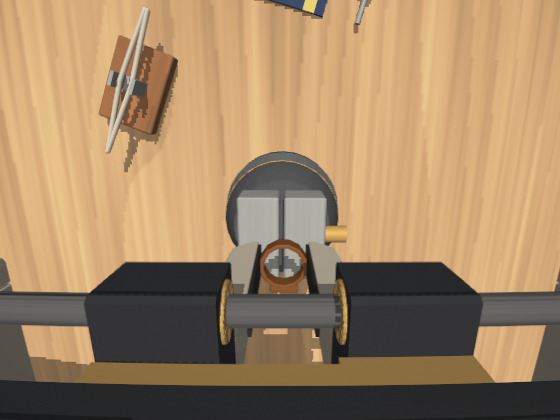

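```bash
python3 - <<'E'
from h import *
i=cv2.imread("pics/w_v.png"); cv2.imwrite("pics/w_vc.png",cv2.resize(i[180:300,220:350],None,fx=6,fy=5,interpolation=2) if 0 else cv2.resize(i[180:300,220:350],None,fx=5,fy=5,interpolation=2))
E
```

```text
(no output)
```

View pics/w_vc.png

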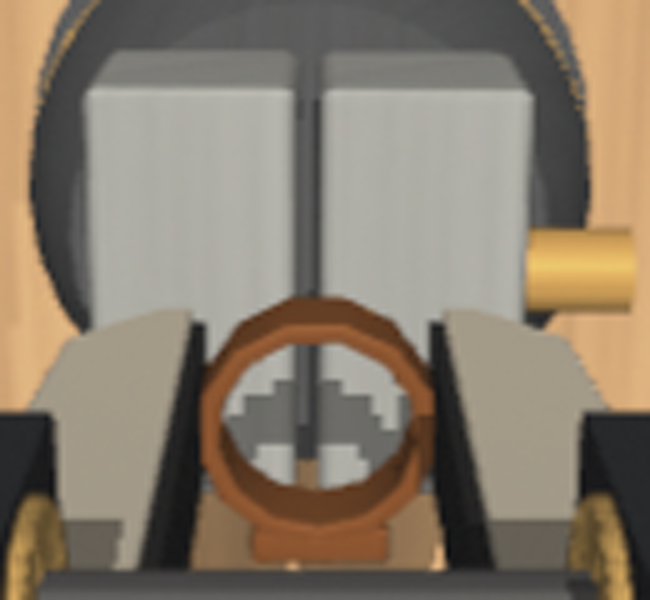

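```bash
python3 -m pendant '[[[-0.001,0.002,0.015],[0,0,0],0],[[-0.001,0.002,0.025],[0,0,0],0],[[-0.001,0.002,0.031],[0,0,0],0],[[-0.001,0.002,0.033],[0,0,0],0],[[-0.001,0.002,0.033],[0,0,0],0],[[-0.001,0.002,0.033],[0,0,0],0]]'; python3 -c "
from h import *
c=shot('wrist','w_v2'); cv2.imwrite('pics/w_v2c.png',cv2.resize(c['img'][180:300,220:350],None,fx=5,fy=5,interpolation=2)[:,:,::-1])
print(proj(c,[[.5268+a*.0295,-.1235+b*.029,.102] for a,b in [(-1,1),(1,1),(1,-1),(-1,-1)]]))"
```

```text
time: 28.22
tcp_pos: [0.5275, -0.124, 0.1078]
orientation: [3.141, -0.0, -0.0]
force: [-0.5, -0.5, -0.4]
grip_width: 0.0241
[[229.07969753 203.71787826]
 [337.02791649 203.73245641]
 [332.77535756 299.02116343]
 [233.31653865 298.99799782]]
```

View pics/w_v2c.png

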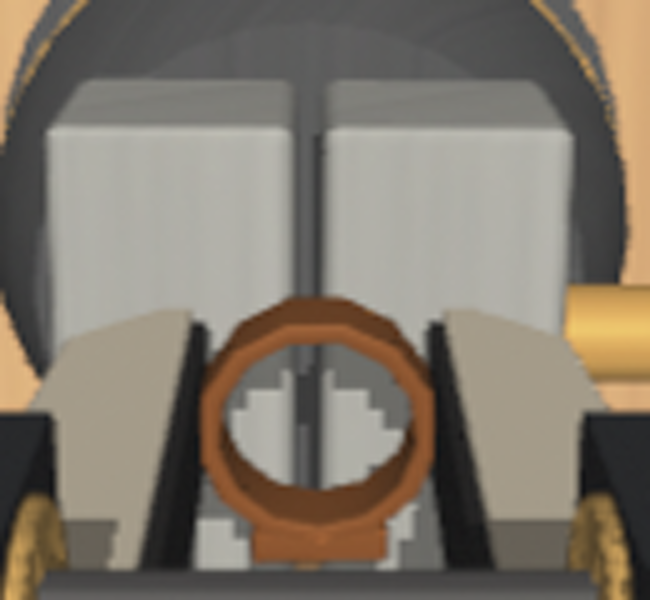

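```bash
python3 -m pendant '[[[-0.0003,0.0005,0.002],[0,0,0],0],[[-0.0003,0.0005,0.003],[0,0,0],0],[[-0.0003,0.0005,0.003],[0,0,0],0]]'; python3 -m pendant '[[[0,0,0.001],[0,0,0],0],[[0,0,0.001],[0,0,0],0]]'
```

```text
time: 28.52
tcp_pos: [0.527, -0.1244, 0.1041]
orientation: [3.142, 0.0, 0.0]
force: [0.0, -1.0, -0.2]
grip_width: 0.0248
time: 28.68
tcp_pos: [0.527, -0.1243, 0.1031]
orientation: [-3.142, 0.0, 0.0]
force: [-0.7, 0.9, 0.1]
grip_width: 0.0241
```

```bash
python3 -m pendant '[[[0,0,0.001],[0,0,0],0],[[0,0,0.001],[0,0,0],0]]'
```

```text
time: 28.85
tcp_pos: [0.5271, -0.1244, 0.1024]
orientation: [3.142, -0.0, 0.0]
force: [0.0, 0.1, 2.0]
grip_width: 0.0247
```

Light contact (2 N); release and lift.

```bash
python3 -m pendant '[[[0,0,-0.0003],[0,0,0],0],[[0,0,-0.0003],[0,0,0],45],[[0,0,-0.0003],[0,0,0],45],[[0,0,-0.0003],[0,0,0],45],[[0,0,-0.0003],[0,0,0],45],[[0,0,-0.02],[0,0,0],45],[[0,0,-0.05],[0,0,0],45],[[0,0,-0.09],[0,0,0],45],[[0,0,-0.11],[0,0,0],45],[[0,0,-0.11],[0,0,0],45]]'
python3 - <<'E'
from h import *
c=shot("wrist","w_v3"); cv2.imwrite('pics/w_v3c.png',cv2.resize(c['img'][150:270,220:350],None,fx=5,fy=5,interpolation=2)[:,:,::-1])
plan([.45,-.3,.25],-30)
E
```

```text
time: 29.68
tcp_pos: [0.5284, -0.1247, 0.2176]
orientation: [3.14, -0.006, 0.0]
force: [0.4, -0.6, -0.1]
grip_width: 0.0421
t 29.73 tcp [ 0.5278 -0.1246  0.2147] yaw 0.0 w 0.0417 F [ 0.7  0.3 -0.5] -> shift m [-0.0777  0.1755 -0.0354] turn [ 1.0e-02 -2.3e-01  3.0e+01] endyaw -30.0 j6~ -4.0
```

View pics/w_v3c.png

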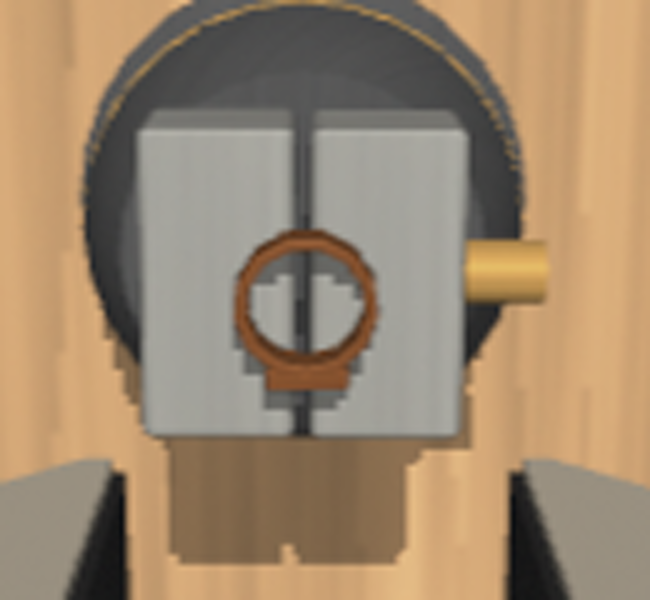

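```bash
python3 - <<'E'
from h import *
c=vision.camera("wrist")
f=lambda x,y:[220+(x+.5)/5-.5,150+(y+.5)/5-.5]
J=plane(c,[f(137,130),f(467,130),f(459,435),f(147,435)],.102); print(J.round(4),J.mean(0).round(4))
# outer rim at top: x 235..379 ; y 243(top-face outer)..367
r=plane(c,[f(306.5,229),f(306.5,368),f(235,303),f(379,300)],.111); print(r.round(4))
print(plane(c,[f(306.5,303)],.111))
E
```

```text
[[ 0.4962 -0.0949  0.102 ]
 [ 0.5535 -0.0949  0.102 ]
 [ 0.5533 -0.1508  0.102 ]
 [ 0.4964 -0.1507  0.102 ]] [ 0.5248 -0.1229  0.102 ]
[[ 0.5256 -0.1106  0.111 ]
 [ 0.5256 -0.1353  0.111 ]
 [ 0.5132 -0.1236  0.111 ]
 [ 0.5381 -0.1231  0.111 ]]
[[ 0.52557516 -0.12364547  0.111     ]]
```

```bash
python3 -m pendant '[[[-0.078,0.175,-0.035],[0,0,30],45],[[-0.078,0.175,-0.035],[0,0,30],45],[[-0.078,0.175,-0.035],[0,0,30],45],[[-0.078,0.175,-0.035],[0,0,30],45],[[-0.078,0.175,-0.035],[0,0,30],45],[[-0.078,0.175,-0.035],[0,0,30],45],[[-0.078,0.175,-0.035],[0,0,30],45],[[-0.078,0.175,-0.035],[0,0,30],45]]'
python3 - <<'E'
from h import *
t=shot("top","t_end"); s=shot("scene","s_end")
cv2.imwrite('pics/t_endc.png',cv2.resize(t['img'][140:300,130:330],None,fx=4,fy=3.75,interpolation=2)[:,:,::-1])
cv2.imwrite('pics/s_endc.png',cv2.resize(s['img'][120:320,180:440],None,fx=3,fy=3,interpolation=2)[:,:,::-1])
for n,c in(("top",t),("scene",s)):
    print(n)
    rect("pad",c,.003); rect("plate",c,.015); rect("scriber",c,.007)
    for k in ("jade","clip"):
        for r in nets.place_of(k,c)[:1]: print(k,plane(c,r["centre"],0)[0].round(4))
E
```

```text
time: 30.45
tcp_pos: [0.4489, -0.2989, 0.2458]
orientation: [-3.141, 0.002, -0.523]
force: [0.3, 0.1, -0.0]
grip_width: 0.042
top
scriber 0.51 [237.8, 182.2, 275.7, 197.0] [613.4 107.7] [105.2  12. ] 73.11
jade [0.4685 0.3327 0.    ]
clip [ 0.4045 -0.0191  0.    ]
scene
pad 0.69 [286.7, 192.4, 358.5, 247.5] [531.7 119.2] [131.6 103.6] 73.47
plate 0.83 [305.9, 204.1, 337.1, 230.1] [535.2 119.8] [64.  46.4] 74.06
scriber 0.67 [283.0, 229.0, 324.4, 258.2] [610.6 107. ] [112.6  20.3] 71.94
jade [ 0.4666  0.3293 -0.    ]
clip [ 0.4018 -0.0103  0.    ]
```

View pics/t_endc.png

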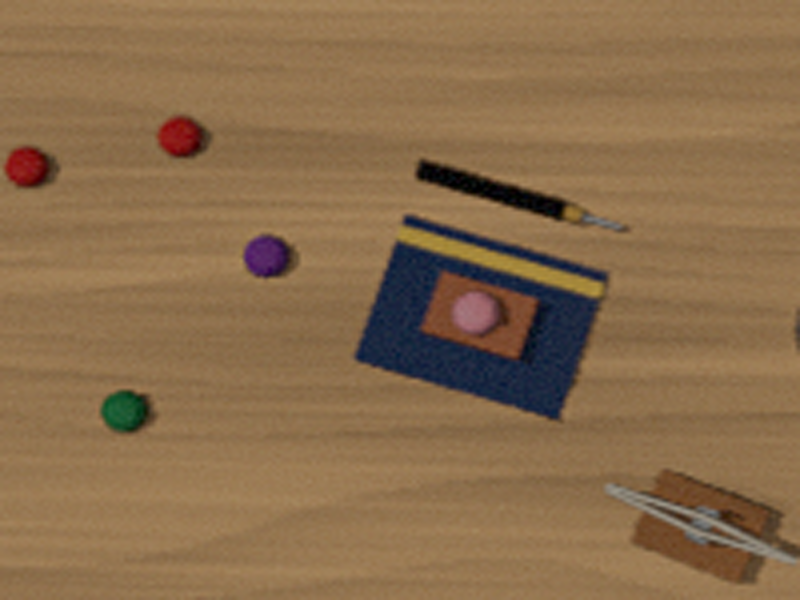

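View pics/s_endc.png

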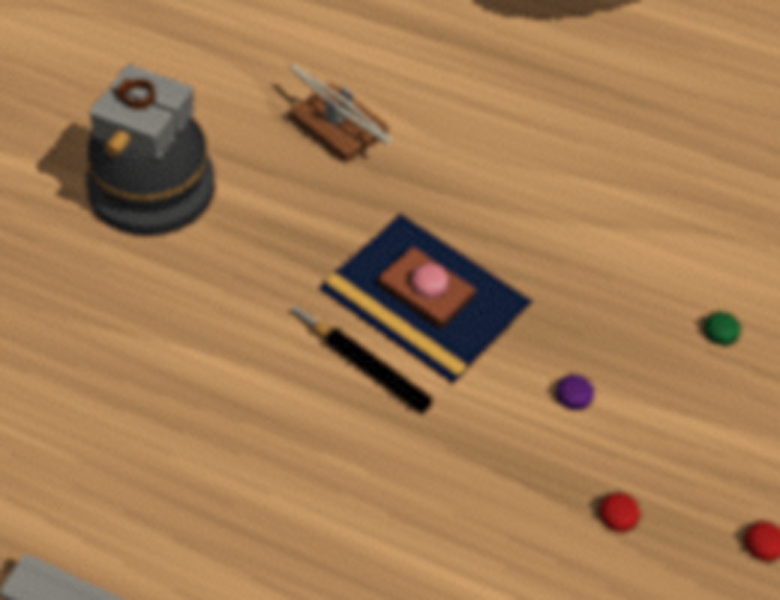

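The pictures show the plate centred on the pad with the rose on it. The scriber lies behind the strip, the ring is on the jaws, and the green cabochon and the clip are where they were.

```bash
python3 -c "
from rig import hand_in
print(hand_in())"
```

```text
the job is handed in; nothing more can be done
None
```

I laid out the bench in the order asked (plate, rose quartz, scriber, ring) and handed the job in at about 31 s. All four pieces are in place, and the gripper is clear of everything.

Last checks from the wrist camera, with its calibration good to about 2 mm:

| Item | Result |
|---|---|
| Plate | About 1.5 mm off the pad's centre; long sides parallel to the strip to within 1° |
| Rose quartz | About 2 mm from the plate's middle |
| Scriber | Axis 80.0 mm from the pad's centre (30 mm beyond its edge), about 1 mm off centre, parallel to within 0.5° |
| Ring | Flat on the jaws, about 1 mm from their middle |

- **Left alone:** I never moved near the green cabochon or the tweezer holder. The final pictures show them unmoved to within the networks' scatter of several mm.
- **Forces:** the highest reading was about 23 N, when the plate was pressed onto the pad.
- **Disagreements:**
  - The cameras differed by 2–3 mm on the pad's and vise's positions. I mostly followed the wrist camera, since it shows each piece and its target together.
  - In the final scene picture, the plate's outline came out about 3.5 mm off the pad's centre, because its visible side is included. That camera's scriber outline left out part of the point, so I didn't rely on it.
  - The networks found neither the pad nor the plate in the final top picture. By eye, it shows both in place.

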